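# Fit the agitator into the slip mixer and close its lapped lid

### The job

Get the small slip mixer ready to run: take the agitator off the wooden ring it stands on, set its keyed stub in the drive socket at the bottom of the tub and turn it until the keys drop into the slots and it sits fully home. Then shut the split lid round its knob, the leaf with the rebated edge first and the leaf with the overlapping flange last, both fully down, and let go. Leave the lidded jar and the two clay pots standing where they are.

Things in the scene. Friction and masses are not known exactly. Their poses are not given: they have to be found in the camera images.
- mixer: Bench slip mixer, fixed: grey motor base 140x140x55 mm, square aluminium tub 150x150 mm on it, walls 4 mm, rim 140 mm and inner floor 60 mm above the table. Origin: centre of its underside. Speed knob and switch on its -x side. The two lid leaves hinge on the +y and -y rims: hinge lines along the mixer's x axis at y = +75 and -75 mm, 141 mm above the table.
- socket_mouth (a point): Centre of the mouth of the steel drive socket in mid tub, 85 mm above the table. Socket 42 mm across; bore 18.4 mm wide, 24 mm deep, with two opposite key slots 8 mm wide reaching 30 mm across. The slots' angle differs every time and is not given (seen from above in the empty tub); the keys fit every half turn. The geared drive is stiff (0.5 N m): the agitator's drag does not turn it.
- agitator_knob (a point): Centre of the agitator's round black knob, 32 mm across, 34 mm tall: grasp here. z runs up the shaft, x along the keys. Steel agitator, about 0.3 kg, 124 mm tall, standing upright on a loose wooden ring 72 mm across, 24 mm tall. Knob centre is 107 mm above its foot; with the keys resting on top of the socket it is 184 mm above the table, fully home 172 mm: a drop of 12 mm.
- agitator: The whole agitator; origin: middle of its foot. Heights above the foot: round pilot 15 mm across with tapered tip, 0-8 mm; two opposite keys 6 mm wide, 26 mm across, along x, 8-20 mm; hub and four steel paddles 20-56 mm (96 mm across along x, 84 mm along y); shaft 14 mm; black splash collar 50 mm across, 66-71 mm; knob 90-124 mm. Home, its foot is 65 mm above the table.
- leaf_rebate (a joint): Angle (rad) of the white lid leaf on the mixer's +y rim: 0 shut, starts 1.75-2.2, stop 2.3. 150 mm along the hinge, 75 mm out from it, 8 mm thick (top 149 mm above the table when shut). The upper half of its free edge is cut away 12 mm wide (the rebate). A notch 46 mm wide, 22 mm deep in mid edge clears shaft and knob. Stiff hinge (0.05 N m): stays where left; push it right down, about 1 N.
- leaf_flange (a joint): Angle (rad) of the white lid leaf on the mixer's -y rim: 0 shut, starts 1.75-2.2, stop 2.3. Same plate, notch and stiff hinge as the other, but a flange 4 mm thick, level with its top, runs along its free edge and reaches 12 mm past the middle (87 mm from the hinge) to lie in the other leaf's rebate. Shut first, it holds the other leaf up.
- leaf_rebate_face (a point): A place to push the rebated leaf: on its outer face (upper when shut), 50 mm from the hinge line, 42 mm from the mixer's middle towards its +x side. z points out of the face.
- leaf_flange_face (a point): The same place on the flanged leaf: on its outer face, 50 mm from the hinge line, 42 mm towards the mixer's +x side. z points out of the face.
- jar_centre (a point): Middle of a lidded glass jar of slip, 80 mm across, 136 mm tall, standing loose near the middle of the table. Leave it standing there.
- drying_pot_centre (a point): Middle of a thrown clay pot, 96 mm across, 94 mm tall, standing loose on the robot's side of the agitator. Leave it standing there.
- little_pot_centre (a point): Middle of a small pinch pot, 75 mm across, 44 mm tall, standing loose beside the agitator. Leave it standing there.

How it is judged (in metres and radians):
On the way, in this order (a step that is already met when the one before it is completed fails the run):
1. the agitator has dropped home in the drive socket while both leaves stand open (z of agitator in the frame of mixer below 0.0685 m and horizontal distance between agitator and socket_mouth below 0.004 m and angle between agitator's own z axis and vertical below 0.07 rad and value of joint each of leaf_rebate, leaf_flange above 0.5 rad), for 0.2 s.
2. the rebated leaf is shut while the flanged leaf is still open (z of agitator in the frame of mixer below 0.0685 m and horizontal distance between agitator and socket_mouth below 0.004 m and angle between agitator's own z axis and vertical below 0.07 rad and value of joint leaf_rebate below 0.05 rad and value of joint leaf_flange above 0.3 rad), for 0.1 s.
At the end, for the whole second after the job is handed in: The agitator is home in the drive socket (foot no higher than 68.5 mm above the mixer's underside, within 4 mm of the socket's axis, within 0.07 rad of upright) and at rest, and both lid leaves are shut within 0.05 rad (z of agitator in the frame of mixer below 0.0685 m and horizontal distance between agitator and socket_mouth below 0.004 m and angle between agitator's own z axis and vertical below 0.07 rad and value of joint each of leaf_rebate, leaf_flange below 0.05 rad and linear speed of agitator below 0.02 m/s); the robot touches nothing.
It fails at once if the lidded jar is moved more than 40 mm or tipped (distance of jar_centre from where it was at the start of the episode above 0.04 m or angle between jar_centre's own z axis and vertical above 0.35 rad).
It fails at once if the drying pot is moved more than 40 mm or tipped (distance of drying_pot_centre from where it was at the start of the episode above 0.04 m or angle between drying_pot_centre's own z axis and vertical above 0.35 rad).
It fails at once if the pinch pot is moved more than 40 mm or tipped (distance of little_pot_centre from where it was at the start of the episode above 0.04 m or angle between little_pot_centre's own z axis and vertical above 0.6 rad).
It also fails if it takes over 72 s, if anything falls off the work surface, if the arm or the gripper's body presses on something with over 40 N, if the wrist force passes 120 N, or if a joint passes its speed limit or range.

### The arm

A 6-joint arm with a two-finger parallel gripper is mounted at the origin on the work surface; the furniture and walls round the work are solid. World frame = base frame: x ahead of the robot, y to its left, z up, the work surface at z = 0. Lengths are in m, angles in degrees, forces in N, time in s.
With the tool pointing down it reaches from about 0.35 to 0.875 m from the base axis. Payload 4.2 kg.
Tool frame: the origin (TCP) lies midway between the tips of the shut fingers; the grasp point (between the pads) lies 19 mm behind it; x points along the fingers, y is the direction in which the jaws open and shut, and the axes are right-handed (so a half turn about x gives the same grasp; the last joint's range is limited). The gripper opens to 87 mm and grips with 3 to 60 N. Pads are 19 mm wide; open, the fingers measure 117 mm over their backs; the gripper's body (75 mm by 190 mm) begins 51 mm behind the grasp point.
Start: joints at [-48.552, 22.042, 0.453, 0, -68.411, -14.817], TCP at [0.28, -0.559, 0.202] pointing down, gripper open.
Joint ranges: [-179.83, 179.83], [-69.29, 118.12], [-61.27, 80.66], [-181.25, 117.63], [-171.15, -9.14], [-177.46, 177.46]. Speed limits (degrees/s): [159.86, 159.86, 180, 180, 180, 180].

### API

Orientations are given as a 3x3 rotation matrix whose columns are the frame's x, y, z axes.
In Python, from station import r gives the robot as it stands.
- The arm moves only by the tool play_rows, never from a script. Its argument "plan" is a list that holds one entry, the list of rows, each a list of 6 numbers: the shift along the tool's x, y, z in cm, then the turn, a rotation vector about the tool's x, y, z in units of 10 degrees (1.0 is 10 degrees). A call has 1 to 5 rows; each row is the pose to reach, as a shift and turn from the pose commanded when the call began, along the tool's axes at that moment; what a row does not reach only later rows make up. A row lasts 1/8 s, in which the tool goes at most 62.5 mm and 10.7 degrees, less where a joint would pass 70% of its speed; a pose out of reach is approached as far as the arm can. A call with a gripper value outside its range is refused whole. "hand" is the opening, from 0 (shut) to 1 (fully open), set as the call begins (left out, the last holds). The fingers move at their own pace and stop on an object; the grip force is fixed at half the most. Time passes only in rows, so rows that repeat a pose let the fingers close. It gives the time, the measured TCP pose, the force and the opening at its end, in the units of the state.
- r.sense(): the state, without advancing time (a new reading comes with each control period).
- r.capture(name): name is "side" or "top" or "wrist"; returns (picture, depth): 480x640x3 uint8, blue, green, red; 480x640 float32, m along the optical axis (not along the pixel's ray), 0 where there is no reading.
- r.get_calibration(name): a dict with "vfov" (degrees; the focal length in pixels is half the picture's height over the tangent of half this angle, whatever the lens; pixels are square), "cx", "cy" (the principal point, pixels), "rvec" (rotation vector, rad) and "tvec" (3), from world to camera coordinates, as OpenCV has them. Camera axes: x right, y down, z forward; pixel columns grow to the right and rows downward; lengths in m; the calibration is good to about 2 mm. A picture is of the moment at which its call begins: read the wrist's pose just before it. get_calibration takes no time and is no camera call; for the wrist camera it gives the pose at the moment of the call.
- r.finish_job(): hands the job in, once; it reports no verdict.
The state is a dict: "time_s": time; "joints": joint angles; "joint_velocities": joint speeds; "effort": joint torques, N m; "tcp_pos": TCP position; "ee_rot": TCP orientation; "wrist_force": force on the tool from outside, world axes, zero at the start; "moment": the same for the moment, N m; "gripper_width": opening from 0.0 (shut) to 1.0 (fully open).
Only numpy, scipy, OpenCV 4.12 (cv2) and the standard library are available. Lean on these libraries where they do the work, as an engineer would, in place of code of your own. Each camera call takes 0.05 s, during which the arm holds its last target.

## Working session

There is one attempt and no reset: what is moved stays moved. The work goes in short steps, Python scripts to look and compute and a tool call to move; the robot and the scene stay as the last step left them, time stands still between calls to the robot, and variables do not carry over. Pictures are saved under pics/ and viewed, and the job is handed in when it is done.

Besides the shell and the picture viewer there is one more tool, called as name(argument=value, ...), one argument or row to a line, values as JSON. play_rows: Moves the arm, as the interface text tells. Its arguments: {"type":"object","properties":{"plan":{"type":"array","items":{"type":"array","items":{"type":"array","items":{"type":"number"}}}},"hand":{"type":"number"}},"required":["plan"]}

```bash
ls -la; mkdir -p pics
python3 - <<'E'
from station import r
import cv2,numpy as np
print(r.sense())
for n in ["side","top","wrist"]:
    c=r.get_calibration(n);print(n,c)
    im,d=r.capture(n);cv2.imwrite(f"pics/{n}0.png",im);np.save(f"pics/{n}0.npy",d)
    print(d.min(),d.max())
E
```

```text
total 12
drwxr-xr-x  3 agent agent 4096 Dec  7 13:39 .
drwxr-xr-x 23 root  root  4096 Dec  7 13:39 ..
drwxr-xr-x  2 agent agent 4096 Dec  7 13:39 pics
{'time_s': 0.0, 'joints': array([-4.85495316e+01,  2.20907052e+01,  3.81875334e-01, -2.90187123e-02,
       -6.84109536e+01, -1.48153817e+01]), 'joint_velocities': array([-0.04920416, -0.13961694, -0.02693256,  0.03727639,  0.08102797,
        0.07754705]), 'effort': array([ 2.89876689e-04, -3.90667999e+01,  1.87410271e+01,  4.21979874e+00,
        1.10823297e-02, -2.05463721e-04]), 'tcp_pos': array([ 0.27991699, -0.55810739,  0.20087447]), 'ee_rot': array([[-1.03091516e-03, -4.48138434e-01,  8.93963579e-01],
       [ 1.87869103e-03,  8.93961609e-01,  4.48139613e-01],
       [-9.99997704e-01,  2.14147528e-03, -7.96849140e-05]]), 'wrist_force': array([ 0.47448895,  0.43546459, -0.33595874]), 'moment': array([ 0.01102809, -0.02861911,  0.00046341]), 'gripper_width': 1.0005414957018524}
side {'vfov': 53.98433943105692, 'cx': 319.3669533669184, 'cy': 238.43296378461994, 'rvec': array([ 0.57141269, -2.64745392,  1.21291755]), 'tvec': array([0.35591838, 0.20249522, 1.00365212])}
0.0 3.9999902
top {'vfov': 46.41995900580057, 'cx': 325.9288757522374, 'cy': 234.269820195132, 'rvec': array([ 2.18544374, -2.19269515,  0.10133944]), 'tvec': array([-0.01082271,  0.3991399 ,  1.41151122])}
0.0 2.3398392
wrist {'vfov': 60.031606127371035, 'cx': 317.7201590289974, 'cy': 244.82434390864583, 'rvec': array([-1.56389716, -2.53433741, -0.35117028]), 'tvec': array([ 0.62432942, -0.03247662,  0.39118474])}
0.0 1.3828549
```

View pics/side0.png

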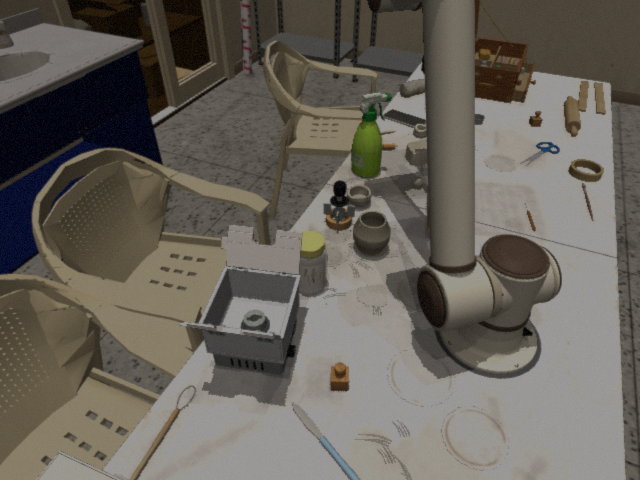

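View pics/top0.png

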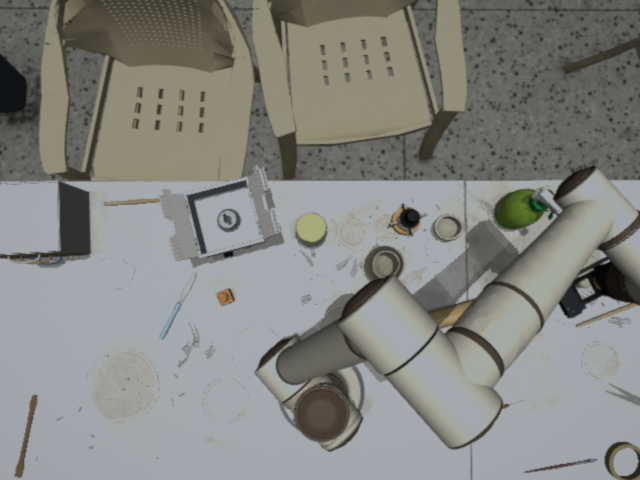

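View pics/wrist0.png

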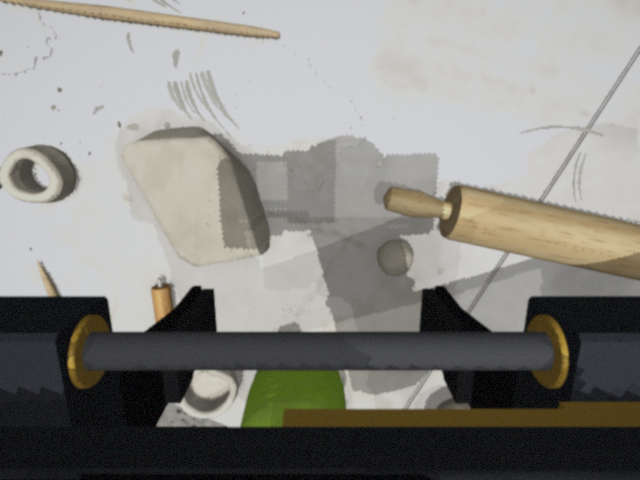

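```bash
cat > h.py <<'E'
import cv2,numpy as np
def K(c,h=480):
    f=h/2/np.tan(np.radians(c["vfov"])/2)
    return np.array([[f,0,c["cx"]],[0,f,c["cy"]],[0,0,1]])
def Rt(c): return cv2.Rodrigues(np.array(c["rvec"]))[0],np.array(c["tvec"])
def proj(c,P):
    return cv2.projectPoints(np.array(P,float).reshape(-1,3),np.array(c["rvec"]),np.array(c["tvec"]),K(c),None)[0].reshape(-1,2)
def ray(c,uv):
    R,t=Rt(c);uv=np.atleast_2d(uv).astype(float)
    d=np.c_[uv,np.ones(len(uv))]@np.linalg.inv(K(c)).T@R
    return -R.T@t,d
def onz(c,uv,z):
    o,d=ray(c,uv);s=(z-o[2])/d[:,2];return o+d*s[:,None]
def cloud(c,D):
    o,d=ray(c,np.stack(np.meshgrid(np.arange(640),np.arange(480)),-1).reshape(-1,2))
    return (o+d*D.reshape(-1,1)).reshape(480,640,3)
E
python3 - <<'E'
import cv2,numpy as np
from h import *
from station import r
im=cv2.imread("pics/top0.png");cv2.imwrite("pics/topz.png",cv2.resize(im[160:300,150:480],None,fx=2.4,fy=2.4,interpolation=cv2.INTER_CUBIC))
c=r.get_calibration("top");P=cloud(c,np.load("pics/top0.npy"))
for n,(u,v) in dict(knob=(411,216),jar=(311,228),pot=(383,262),pinch=(447,227),sock=(228,218),mixrimB=(225,254),table=(300,330)).items():
    print(n,P[v,u].round(3), onz(c,(u,v),0.0).round(3))
Z=P[160:280,150:480,2].copy();Z=np.clip(Z*1000,0,255).astype(np.uint8);cv2.imwrite("pics/topdz.png",cv2.resize(cv2.applyColorMap(Z,cv2.COLORMAP_JET),None,fx=2.4,fy=2.4,interpolation=cv2.INTER_NEAREST))
E
```

```text
knob [ 0.433 -0.211  0.128] [[ 0.447 -0.233  0.   ]]
jar [0.404 0.024 0.137] [[0.417 0.026 0.   ]]
pot [ 0.328 -0.158  0.005] [[ 0.328 -0.159  0.   ]]
pinch [ 0.418 -0.324  0.007] [[ 0.418 -0.326  0.   ]]
sock [0.436 0.229 0.068] [[0.443 0.24  0.   ]]
mixrimB [0.348 0.239 0.048] [[0.35  0.247 0.   ]]
table [0.156 0.054 0.   ] [[0.156 0.054 0.   ]]
```

View pics/topz.png

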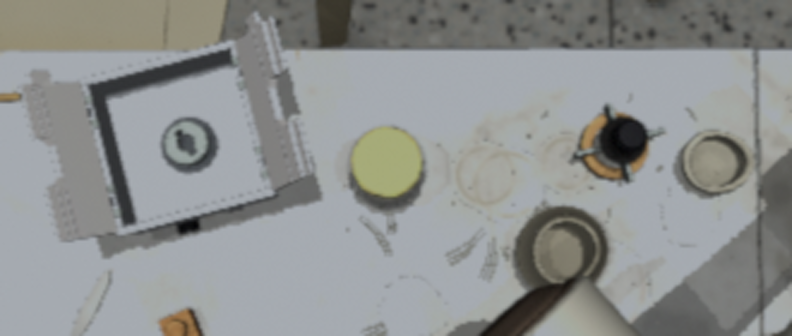

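View pics/topdz.png

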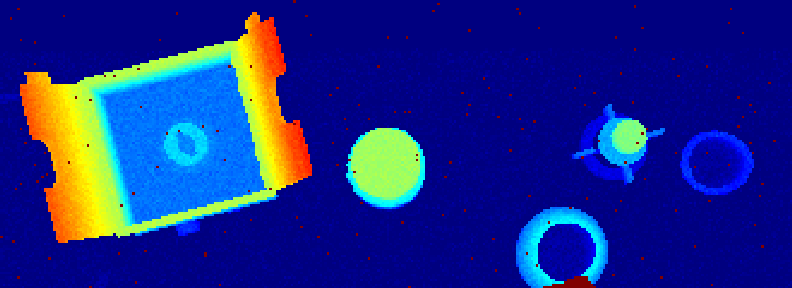

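Run:
```python
import cv2,numpy as np
from h import *
from station import r
c=r.get_calibration("top");cs=r.get_calibration("side");cw=r.get_calibration("wrist")
D=np.load("pics/top0.npy");P=cloud(c,D)
im=cv2.imread("pics/top0.png");g=cv2.cvtColor(im,cv2.COLOR_BGR2GRAY)
# knob top patch
sub=np.zeros(g.shape,bool);sub[195:245,385:435]=1
z=P[...,2]
m=sub&(z>0.10)&(D>0)
q=P[m];print("knobtop n",m.sum(),np.median(q,0).round(4),q[:,2].min(),q[:,2].max())
m=sub&(g<45); 
v,u=np.nonzero(m);print("dark",m.sum(),u.mean(),v.mean())
# side knob
ims=cv2.imread("pics/side0.png");gs=cv2.cvtColor(ims,cv2.COLOR_BGR2GRAY)
cv2.imwrite("pics/sidez.png",cv2.resize(ims[160:380,170:420],None,fx=3.1,fy=2.7*3.1/2.7*0+3.1*0.88,interpolation=cv2.INTER_CUBIC)[:600])
Ds=np.load("pics/side0.npy");Ps=cloud(cs,Ds)
for uv in [(340,184),(340,190),(340,197),(312,238),(360,190),(372,218)]: print(uv,Ps[uv[1],uv[0]].round(3))
o=-Rt(cw)[0].T@Rt(cw)[1];print("wristcam pos",o,"axis",Rt(cw)[0][2],"xaxis",Rt(cw)[0][0])
# heights of bottle
m=(z>0.02)&(D>0)
for n,(a,b,cc,d) in dict(bottle=(185,232,490,560),box=(180,265,0,95)).items():
    s=P[a:b,cc:d].reshape(-1,3);s=s[(s[:,2]>0.03)&(s[:,2]<0.5)];print(n,s.min(0).round(3),s.max(0).round(3))
```

```text
knobtop n 162 [ 0.4326 -0.212   0.1273] 0.10045564097643123 0.1351047830627028
dark 285 409.12631578947367 218.0140350877193
(340, 184) [ 0.431 -0.216  0.128]
(340, 190) [ 0.427 -0.207  0.116]
(340, 197) [ 0.427 -0.211  0.091]
(312, 238) [0.402 0.014 0.136]
(360, 190) [ 0.422 -0.355  0.024]
(372, 218) [ 0.331 -0.193  0.066]
wristcam pos [ 0.21338894 -0.59199217  0.38476331] axis [ 0.2420376   0.12240068 -0.96251539] xaxis [-4.48614466e-01  8.93724986e-01  8.42566548e-04]
bottle [ 0.41  -0.595  0.03 ] [ 0.517 -0.44   0.257]
box [0.325 0.587 0.03 ] [0.511 0.782 0.182]
```

View pics/sidez.png

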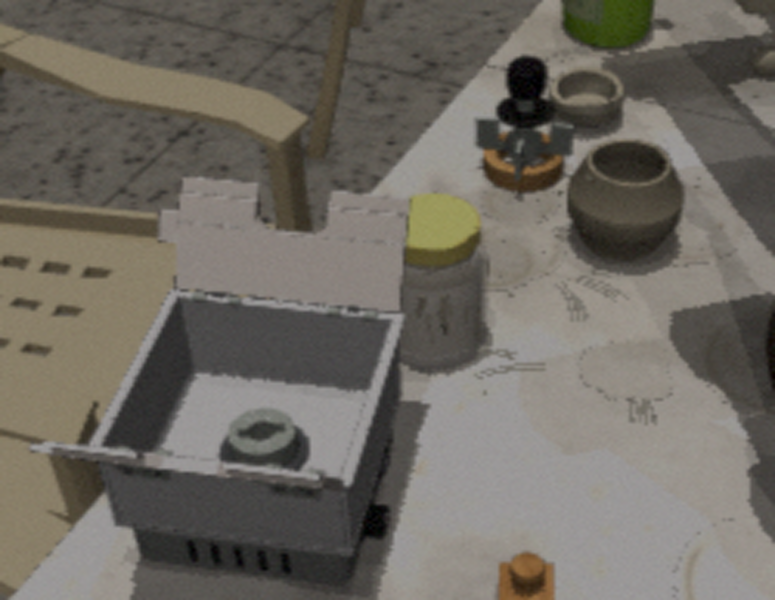

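```bash
cat >> h.py <<'E'
from scipy.spatial.transform import Rotation as Ro
def Rdown(g):
    g=np.radians(g);y=np.array([np.cos(g),np.sin(g),0]);x=np.array([0,0,-1.]);return np.c_[x,y,np.cross(x,y)]
def rel(pos,R,pos0,R0):
    return (np.r_[R0.T@(np.array(pos)-pos0)*100,Ro.from_matrix(R0.T@R).as_rotvec(degrees=True)/10]).round(2)
def yaw(R): return np.degrees(np.arctan2(R[1,1],R[0,1]))
E
python3 - <<'E'
from h import *
from station import r
s=r.sense()
p0,R0=s["tcp_pos"],s["ee_rot"]
print(rel([0.28,-0.558,0.36],R0,p0,R0), rel([0.405,-0.212,0.36],Rdown(86),p0,R0))
E
```

```text
[-15.89   0.05   0.02   0.     0.     0.  ] [-1.585e+01  2.538e+01  2.669e+01  3.060e+00 -0.000e+00 -1.000e-02]
```

play_rows(
  plan=[
    [[-6,0,0,0,0,0],[-12,0,0,0,0,0],[-16,2,2,0.5,0,0],[-16,6,6.5,1.5,0,0],[-16,10,10.5,2.3,0,0]],
  ],
  hand=1,
)

```text
time_s: 0.78
tcp_pos: [0.3296, -0.4208, 0.3618]
ee_rot: [[0.001, -0.058, 0.998], [0.0, 0.998, 0.058], [-1.0, 0.0, 0.001]]
wrist_force: [2.3, 0.5, -0.2]
gripper_width: 1.0
```

play_rows(
  plan=[
    [[0,5,2.2,0.3,0,0],[0,10,4.4,0.6,0,0],[0,15,6.6,0.7,0,0],[0,20.4,8.7,0.7,0,0],[0,20.4,8.7,0.7,0,0]],
  ],
)

```text
time_s: 1.4
tcp_pos: [0.4039, -0.21, 0.362]
ee_rot: [[0.001, 0.052, 0.999], [0.001, 0.999, -0.052], [-1.0, 0.001, 0.001]]
wrist_force: [-1.1, -0.7, -0.3]
gripper_width: 1.001
```

Run:
```python
from h import *
from station import r
s=r.sense();print(s["tcp_pos"],yaw(s["ee_rot"]),s["joints"].round(1))
import pickle
for n in ["wrist","top"]:
    c=r.get_calibration(n);im,d=r.capture(n);cv2.imwrite(f"pics/{n}1.png",im);pickle.dump((c,im,d,s),open(f"pics/{n}1.pkl","wb"))
```

```text
[ 0.4038691  -0.21004686  0.36199918] 86.99615483379371 [ -7.    0.6  -4.3  -0.  -85.  -86. ]
```

View pics/wrist1.png

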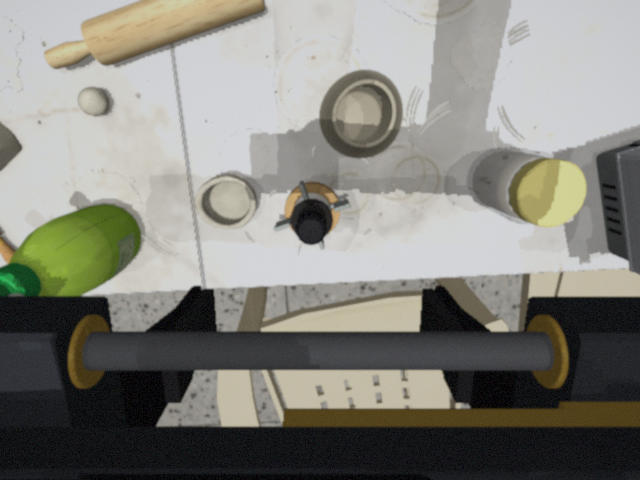

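View pics/top1.png

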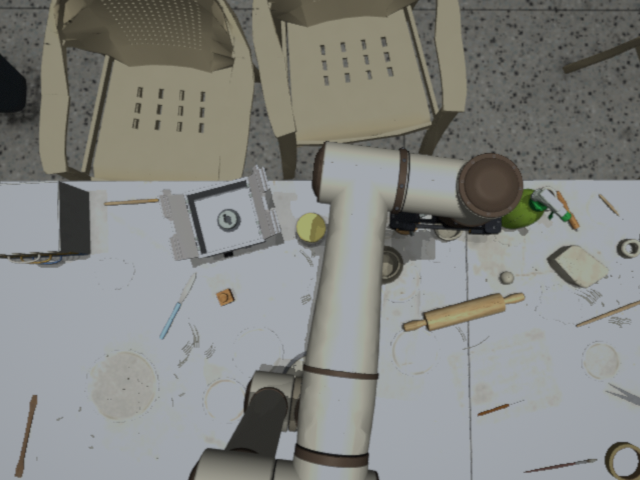

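Run:
```python
from h import *
import pickle
c,im,d,s=pickle.load(open("pics/wrist1.pkl","rb"));P=cloud(c,d);z=P[...,2]
g=cv2.cvtColor(im,cv2.COLOR_BGR2GRAY)
sub=np.zeros(g.shape,bool);sub[170:265,262:365]=1
m=sub&(z>0.115)&(z<0.14);q=P[m];print("knob top",m.sum(),q.mean(0).round(4),np.median(q[:,2]))
mm=m.astype(np.uint8);(u,v),rad=cv2.minEnclosingCircle(np.argwhere(mm)[:,::-1].astype(np.float32));print(u,v,rad, onz(c,(u,v),0.127))
# top-view circle
im0=cv2.imread("pics/top0.png");import station
ct=station.r.get_calibration("top");D=np.load("pics/top0.npy");Pt=cloud(ct,D);s0=np.zeros(g.shape,bool);s0[195:245,385:435]=1
mt=s0&(Pt[...,2]>0.115)&(Pt[...,2]<.14);(ut,vt),rt=cv2.minEnclosingCircle(np.argwhere(mt)[:,::-1].astype(np.float32))
M=lambda c:K(c)@np.c_[Rt(c)]
X=cv2.triangulatePoints(M(c),M(ct),np.array([[u],[v]]),np.array([[ut],[vt]]));print("tri",(X[:3]/X[3]).ravel(),"top@.127",onz(ct,(ut,vt),.127))
# paddles: z .024-.062
m=sub&(z>0.04)&(z<0.066)
q=P[m];print("paddle n",m.sum())
ctr=q*0;k=onz(c,(u,v),0.127)[0]
dx=q[:,:2]-k[:2];rr=np.hypot(*dx.T);a=np.degrees(np.arctan2(dx[:,1],dx[:,0]))
sel=rr>0.028
h,e=np.histogram(a[sel],36,(-180,180));print([(int(e[i]),int(h[i])) for i in range(36) if h[i]])
for lo in [(-180,-120),(-120,-30),(-30,60),(60,150),(150,180)]:
    w=sel&(a>lo[0])&(a<lo[1]); 
    if w.any():print(lo,w.sum(),np.median(a[w]).round(1),rr[w].max().round(4),np.sort(rr[w])[-5:].round(3))
cv2.imwrite("pics/wz1.png",cv2.resize(im[165:275,250:375],None,fx=5,fy=5,interpolation=cv2.INTER_CUBIC))
# pots
for n,b in dict(jar=(140,240,470,600),pot=(60,165,310,410),pinch=(165,250,190,265)).items():
    q=P[b[0]:b[1],b[2]:b[3]].reshape(-1,3);q=q[q[:,2]>0.02];t=np.percentile(q[:,2],97);w=q[q[:,2]>t-0.01];print(n,t.round(3),(w.min(0)+w.max(0)).round(3)/2,(w.max(0)-w.min(0)).round(3))
```

```text
knob top 767 [ 0.4296 -0.2191  0.1273] 0.12832719345242222
310.4716491699219 228.24493408203125 16.11202621459961 [[ 0.42930987 -0.21922635  0.127     ]]
tri [ 0.43608795 -0.21930724  0.09428929] top@.127 [[ 0.43196175 -0.21323813  0.127     ]]
paddle n 361
[(-170, 56), (-160, 5), (-80, 95), (-70, 19), (10, 37), (90, 10), (100, 102)]
(-180, -120) 61 -164.4 0.04 [0.04 0.04 0.04 0.04 0.04]
(-120, -30) 114 -73.8 0.0488 [0.048 0.048 0.048 0.048 0.049]
(-30, 60) 37 15.0 0.0436 [0.042 0.042 0.043 0.043 0.044]
(60, 150) 112 105.2 0.0473 [0.046 0.046 0.047 0.047 0.047]
jar 0.137 [ 0.3835 -0.075   0.3365] [0.109 0.263 0.418]
pot 0.095 [ 0.3175 -0.1645  0.3155] [0.074 0.084 0.461]
pinch 0.045 [ 0.387  -0.2845  0.29  ] [0.116 0.157 0.511]
```

View pics/wz1.png

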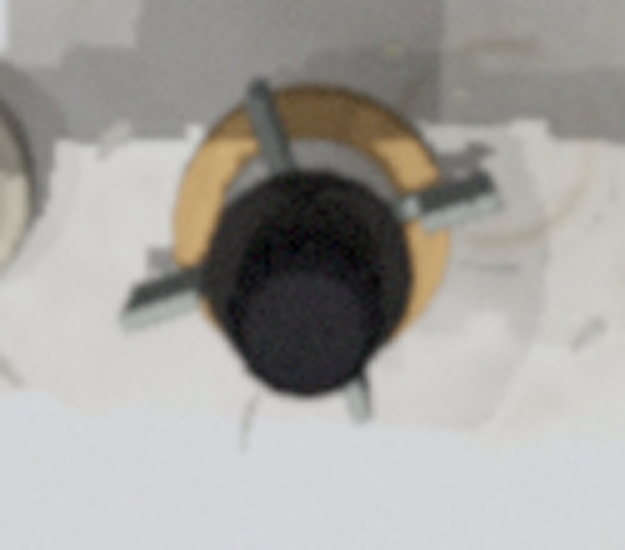

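```bash
cat >> h.py <<'E'
def blob(P,xy,R,zlo,zhi):
    m=(np.hypot(P[...,0]-xy[0],P[...,1]-xy[1])<R)&(P[...,2]>zlo)&(P[...,2]<zhi)
    m=cv2.morphologyEx(m.astype(np.uint8),cv2.MORPH_OPEN,np.ones((2,2),np.uint8))>0
    q=P[m]
    if len(q)<5: return None
    (cx,cy),rad=cv2.minEnclosingCircle(q[:,:2].astype(np.float32)*1000)
    return len(q),(cx/1000).__round__(4),round(cy/1000,4),round(rad/1000,4),q.mean(0).round(4)
E
python3 - <<'E'
from h import *
import pickle,station
c,im,d,s=pickle.load(open("pics/wrist1.pkl","rb"));P=cloud(c,d)
ct=station.r.get_calibration("top");Pt=cloud(ct,np.load("pics/top0.npy"))
cs=station.r.get_calibration("side");Ps=cloud(cs,np.load("pics/side0.npy"))
print(station.r.sense()["tcp_pos"])
for n,a in dict(knob=((.431,-.216),.03,.121,.135),jar=((.404,.024),.06,.128,.145),pinch=((.418,-.33),.055,.035,.05),pot=((.33,-.16),.07,.08,.1)).items():
    print(n,"W",blob(P,*a),"\n  T",blob(Pt,*a),"\n  S",blob(Ps,*a))
E
```

```text
[ 0.40314818 -0.21257274  0.3619143 ]
knob W (720, 0.4062, -0.215, 0.0774, array([ 0.4324, -0.2183,  0.1242])) 
  T (138, 0.3703, -0.1218, 0.1546, array([ 0.4303, -0.2155,  0.1304])) 
  S (84, 0.2751, 0.159, 0.5974, array([ 0.4248, -0.2062,  0.1309]))
jar W (3856, 0.3873, -0.0331, 0.1828, array([0.4046, 0.0222, 0.1335])) 
  T (661, 0.3631, 0.0205, 0.0752, array([0.4035, 0.0243, 0.1405])) 
  S (450, 0.2571, 0.2855, 0.4733, array([0.3939, 0.0279, 0.1365]))
pinch W (973, 0.387, -0.2831, 0.0959, array([ 0.4134, -0.3231,  0.0391])) 
  T (204, 0.4093, -0.3274, 0.044, array([ 0.4131, -0.3233,  0.0321])) 
  S (146, 0.4098, -0.3387, 0.0551, array([ 0.4121, -0.3203,  0.0358]))
pot W (1706, 0.3202, -0.1623, 0.0451, array([ 0.3181, -0.1595,  0.0878])) 
  T (269, 0.3108, -0.0918, 0.1037, array([ 0.3246, -0.1509,  0.1045])) 
  S (332, 0.1931, 0.2155, 0.519, array([ 0.3132, -0.1455,  0.0893]))
```

```bash
cat >> h.py <<'E'
def blob(P,xy,R,zlo,zhi):
    m=(np.hypot(P[...,0]-xy[0],P[...,1]-xy[1])<R)&(P[...,2]>zlo)&(P[...,2]<zhi)
    q=P[m]
    lo,hi=np.percentile(q,2,axis=0),np.percentile(q,98,axis=0)
    return len(q),((lo+hi)/2).round(4),(hi-lo).round(4),np.median(q,0).round(4)
def shot(name,tag):
    from station import r
    import pickle
    s=r.sense();c=r.get_calibration(name);im,d=r.capture(name)
    cv2.imwrite(f"pics/{name}{tag}.png",im);pickle.dump((c,im,d,s),open(f"pics/{name}{tag}.pkl","wb"))
    return c,im,d,s
E
python3 - <<'E'
from h import *
import pickle,station
c,im,d,s=shot("wrist",2);P=cloud(c,d)
ct=station.r.get_calibration("top");Pt=cloud(ct,np.load("pics/top0.npy"))
cs=station.r.get_calibration("side");Ps=cloud(cs,np.load("pics/side0.npy"))
print(station.r.sense()["tcp_pos"],s["tcp_pos"],s["joint_velocities"].round(2),yaw(s["ee_rot"]))
for n,a in dict(knob=((.431,-.216),.03,.118,.138),paddle=((.431,-.216),.055,.052,.064),jar=((.404,.024),.06,.128,.145),pinch=((.418,-.33),.055,.035,.05),pot=((.33,-.16),.07,.08,.1)).items():
    print(n,"W",blob(P,*a),"\n  T",blob(Pt,*a),"\n  S",blob(Ps,*a))
k=blob(P,(.431,-.216),.03,.118,.138)[1]
z=P[...,2];m=(z>0.04)&(z<.066)&(np.hypot(P[...,0]-k[0],P[...,1]-k[1])<.055);q=P[m]
dx=q[:,:2]-k[:2];rr=np.hypot(*dx.T);a=np.degrees(np.arctan2(dx[:,1],dx[:,0]));sel=rr>0.028
for lo in [(-180,-120),(-120,-30),(-30,60),(60,150)]:
    w=sel&(a>lo[0])&(a<lo[1]); print(lo,w.sum(),np.median(a[w]).round(1),np.sort(rr[w])[-5:].round(3), q[w][np.argmax(rr[w])].round(4))
E
```

```text
[ 0.40295467 -0.21331294  0.36185329] [ 0.40314818 -0.21257274  0.3619143 ] [-2.33  0.64  0.3   0.09  0.04 -0.03] 86.73867294263239
knob W (749, array([ 0.4308, -0.2192,  0.1254]), array([0.0289, 0.0286, 0.01  ]), array([ 0.4296, -0.219 ,  0.1283])) 
  T (147, array([ 0.4333, -0.2138,  0.1265]), array([0.0285, 0.0282, 0.0138]), array([ 0.433 , -0.2134,  0.1276])) 
  S (98, array([ 0.4311, -0.2152,  0.1247]), array([0.0286, 0.0258, 0.0122]), array([ 0.4302, -0.2125,  0.1269]))
paddle W (285, array([ 0.4308, -0.2195,  0.0574]), array([0.0775, 0.0896, 0.0097]), array([ 0.4218, -0.2268,  0.0604])) 
  T (66, array([ 0.434 , -0.2152,  0.058 ]), array([0.0766, 0.0893, 0.0099]), array([ 0.4258, -0.2085,  0.0591])) 
  S (76, array([ 0.4316, -0.2011,  0.0573]), array([0.0774, 0.0575, 0.0104]), array([ 0.4233, -0.2108,  0.0583]))
jar W (3865, array([0.4037, 0.0203, 0.1338]), array([0.0613, 0.0618, 0.007 ]), array([0.4028, 0.0197, 0.1356])) 
  T (666, array([0.4068, 0.0268, 0.1358]), array([0.0609, 0.0606, 0.0111]), array([0.4067, 0.0268, 0.1359])) 
  S (453, array([0.3994, 0.0246, 0.1334]), arr
[... 378 characters left out ...]
array([ 0.4146, -0.3164,  0.0384]))
pot W (1713, array([ 0.3181, -0.1585,  0.0879]), array([0.073 , 0.0717, 0.0149]), array([ 0.3158, -0.1632,  0.0917])) 
  T (283, array([ 0.3237, -0.1538,  0.0893]), array([0.0677, 0.0728, 0.0179]), array([ 0.3281, -0.1425,  0.0905])) 
  S (341, array([ 0.3169, -0.155 ,  0.088 ]), array([0.0694, 0.0683, 0.0155]), array([ 0.316 , -0.1392,  0.0884]))
(-180, -120) 70 -165.0 [0.041 0.041 0.041 0.041 0.041] [ 0.3908 -0.2299  0.0522]
(-120, -30) 118 -76.2 [0.047 0.047 0.047 0.048 0.048] [ 0.4435 -0.2659  0.0576]
(-30, 60) 36 15.8 [0.041 0.041 0.041 0.042 0.042] [ 0.4713 -0.2081  0.0598]
(60, 150) 112 107.3 [0.047 0.047 0.047 0.047 0.048] [ 0.4178 -0.1735  0.046 ]
```

play_rows(
  plan=[
    [[5,-0.1,2.9,0.1,0,0],[11,-0.1,2.9,0.1,0,0],[17,-0.1,2.9,0.1,0,0],[20.7,-0.1,2.9,0.1,0,0],[20.7,-0.1,2.9,0.1,0,0]],
  ],
)

```text
time_s: 2.17
tcp_pos: [0.4293, -0.2168, 0.1523]
ee_rot: [[-0.008, 0.079, 0.997], [0.001, 0.997, -0.079], [-1.0, 0.001, -0.008]]
wrist_force: [0.5, -0.3, 1.7]
gripper_width: 0.997
```

Run:
```python
from h import *
c,im,d,s=shot("wrist",3);P=cloud(c,d)
print(s["tcp_pos"],s["joint_velocities"].round(2),yaw(s["ee_rot"]))
print(blob(P,(.431,-.216),.03,.118,.138),blob(P,(.431,-.216),.055,.05,.066))
print(proj(c,[s["tcp_pos"],[.432,-.2165,.127]]))
```

```text
[ 0.4293336  -0.21680674  0.15226411] [ 0.5  -2.79  5.2   1.99 -1.33  0.03] 85.45942361896554
(2748, array([ 0.4302, -0.219 ,  0.125 ]), array([0.0281, 0.0288, 0.01  ]), array([ 0.4291, -0.2188,  0.1284])) (833, array([ 0.4186, -0.2192,  0.0564]), array([0.0537, 0.0892, 0.0111]), array([ 0.4209, -0.2273,  0.0602]))
[[318.32715869 290.93875945]
 [319.23163303 277.98845007]]
```

View pics/wrist3.png

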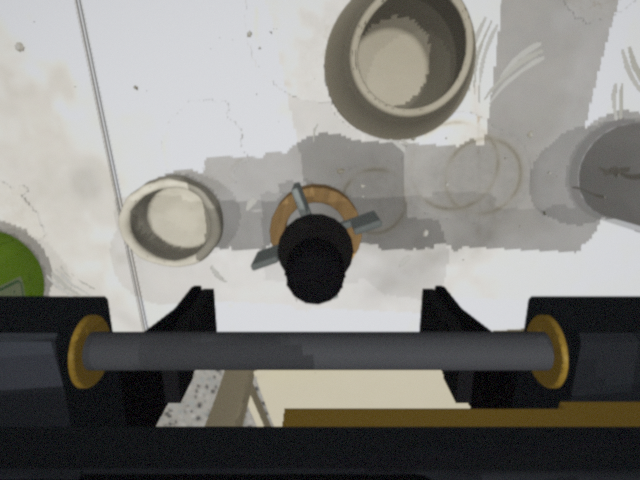

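play_rows(
  plan=[
    [[3,-0.15,-0.15,0,0,0],[6.3,-0.15,-0.15,0,0,0],[6.3,-0.15,-0.15,0,0,0],[6.3,-0.15,-0.15,0,0,0]],
  ],
)

```text
time_s: 2.72
tcp_pos: [0.4323, -0.218, 0.0943]
ee_rot: [[0.004, 0.076, 0.997], [-0.001, 0.997, -0.076], [-1.0, -0.001, 0.004]]
wrist_force: [0.2, 0.0, -0.1]
gripper_width: 1.002
```

Run:
```python
from h import *
from station import r
s=r.sense();print(s["tcp_pos"],s["joint_velocities"].round(2),yaw(s["ee_rot"]),s["wrist_force"])
```

```text
[ 0.43230839 -0.21800871  0.09429675] [ 0.21 -0.47 -0.02 -0.34  0.48  0.03] 85.64188630000542 [ 0.16854967  0.00179201 -0.13666689]
```

play_rows(
  plan=[
    [[0.2,0,-0.2,0,0,0],[0.2,0,-0.2,0,0,0],[0.2,0,-0.2,0,0,0],[0.2,0,-0.2,0,0,0],[0.2,0,-0.2,0,0,0]],
  ],
  hand=0,
)

```text
time_s: 3.35
tcp_pos: [0.4284, -0.217, 0.09]
ee_rot: [[-0.0, 0.076, 0.997], [-0.0, 0.997, -0.076], [-1.0, -0.0, -0.0]]
wrist_force: [-0.9, -0.7, 0.6]
gripper_width: 0.52
```

play_rows(
  plan=[
    [[0,0,0,0,0,0],[0,0,0,0,0,0]],
  ],
)

```text
time_s: 3.6
tcp_pos: [0.4285, -0.2172, 0.09]
ee_rot: [[0.0, 0.076, 0.997], [-0.0, 0.997, -0.076], [-1.0, -0.0, 0.0]]
wrist_force: [0.1, -1.7, -0.0]
gripper_width: 0.358
```

play_rows(
  plan=[
    [[-3,0,0,0,0,0],[-8,0,0,0,0,0],[-14,0,0,0,0,0],[-20,0,0,0,0,0],[-26,0,0,0,0,0]],
  ],
)

```text
time_s: 4.22
tcp_pos: [0.4275, -0.2165, 0.3509]
ee_rot: [[-0.002, 0.076, 0.997], [0.001, 0.997, -0.076], [-1.0, 0.001, -0.002]]
wrist_force: [1.7, -0.1, -2.7]
gripper_width: 0.357
```

Run:
```python
from h import *
c,im,d,s=shot("wrist",4)
print(s["tcp_pos"],s["joint_velocities"].round(2),yaw(s["ee_rot"]),s["wrist_force"],s["gripper_width"],s["joints"])
```

```text
[ 0.42749895 -0.21645305  0.35086235] [  0.09  -8.11  57.1   -0.11 -64.82   0.08] 85.63069443800295 [ 1.66326612 -0.1331326  -2.65462543] 0.35681147868386753 [-7.42608881e+00  3.37449448e+00 -2.94028350e+00 -7.31927111e-02
 -8.37868795e+01 -8.69351643e+01]
```

View pics/wrist4.png

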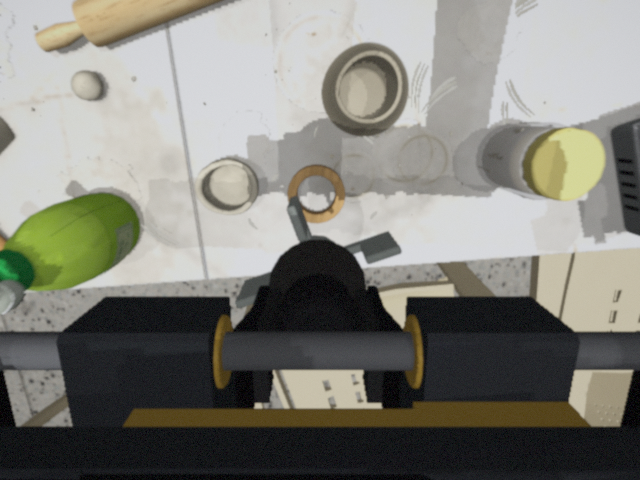

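play_rows(
  plan=[
    [[-1,4,-0.5,-0.9,0,0],[-1.5,10,-1.1,-1.9,0,0],[-1.5,16,-1.8,-2.9,0,0],[-1.5,22,-2.5,-4,0,0],[-1.5,28,-3.1,-5,0,0]],
  ],
)

```text
time_s: 4.9
tcp_pos: [0.4176, 0.0664, 0.3639]
ee_rot: [[-0.002, -0.719, 0.695], [0.0, 0.695, 0.719], [-1.0, 0.001, -0.001]]
wrist_force: [1.5, 0.6, -3.6]
gripper_width: 0.359
```

Run:
```python
from h import *
from station import r
s=r.sense()
print(s["tcp_pos"],yaw(s["ee_rot"]),s["joints"].round(1))
print(rel([.405,.325,.365],Rdown(196),s["tcp_pos"],s["ee_rot"]))
```

```text
[0.41759628 0.06635483 0.36385658] 135.9750088809248 [ 31.2  -2.9  -7.5  -0.1 -85.5 -75.2]
[-1.100e-01  1.888e+01  1.772e+01 -6.000e+00 -0.000e+00 -1.000e-02]
```

play_rows(
  plan=[
    [[0,4,3.8,-1,0,0],[0,8,7.5,-2,0,0],[0,12,11.5,-3,0,0],[0,16,15.5,-4,0,0],[0,18.9,17.7,-5,0,0]],
  ],
)

```text
time_s: 5.52
tcp_pos: [0.4064, 0.3254, 0.3627]
ee_rot: [[-0.003, -0.994, -0.105], [-0.002, -0.105, 0.994], [-1.0, 0.003, -0.002]]
wrist_force: [0.1, -0.1, -3.4]
gripper_width: 0.353
```

play_rows(
  plan=[
    [[0,0,0,-1,0,0],[0,0,0,-1,0,0],[0,0,0,-1,0,0]],
  ],
)

```text
time_s: 5.9
tcp_pos: [0.4073, 0.3227, 0.3644]
ee_rot: [[-0.001, -0.964, -0.267], [-0.001, -0.267, 0.964], [-1.0, 0.001, -0.0]]
wrist_force: [-0.1, 0.1, -2.3]
gripper_width: 0.357
```

Run:
```python
from h import *
c,im,d,s=shot("wrist",5)
print(s["time_s"],s["tcp_pos"],s["joint_velocities"].round(2),yaw(s["ee_rot"]),s["joints"].round(1))
```

```text
5.9 [0.40727565 0.32274093 0.36438678] [-0.29 -0.42  0.43  0.23 -0.09  0.54] -164.53616714349687 [ 56.3   7.5   3.6  -0.  -86.1 -40.8]
```

View pics/wrist5.png

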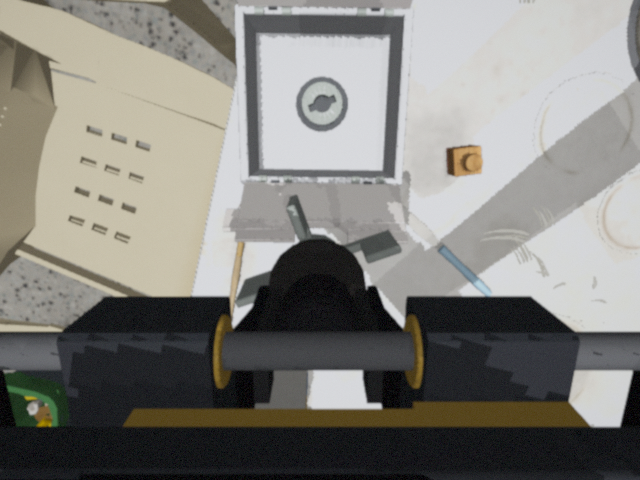

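```bash
cat > m5.py <<'E'
from h import *
import pickle,sys
c,im,d,s=pickle.load(open(sys.argv[1],"rb"));P=cloud(c,d);z=P[...,2]
R0,p0=s["ee_rot"],s["tcp_pos"]
g=cv2.cvtColor(im,cv2.COLOR_BGR2GRAY)
print("socket top",blob(P,(.433,.224),.03,.078,.095))
k=blob(P,(.433,.224),.03,.078,.095)[1]
uv=proj(c,[k[0],k[1],.085])[0];print("uv",uv)
x0,y0=int(uv[0]-32),int(uv[1]-32)
cr=cv2.resize(im[y0:y0+64,x0:x0+64],None,fx=8,fy=8,interpolation=cv2.INTER_CUBIC);cv2.imwrite("pics/sock.png",cr)
gg=cv2.cvtColor(cr,cv2.COLOR_BGR2GRAY)
# Socket outer ellipse via Hough not needed: dark hole
zz=P[...,:2]
yy,xx=np.mgrid[0:512,0:512]
U=np.stack([xx/8+x0-.4375,yy/8+y0-.4375],-1).reshape(-1,2)
W=onz(c,U,0.085).reshape(512,512,3)
rr=np.hypot(W[...,0]-k[0],W[...,1]-k[1])
for th in (60,70,80,90):
    m=(gg<th)&(rr<0.0165)
    cnt,_=cv2.findContours(m.astype(np.uint8),cv2.RETR_EXTERNAL,cv2.CHAIN_APPROX_NONE)
    if not cnt: continue
    cc=max(cnt,key=cv2.contourArea);q=W[cc[:,0,1],cc[:,0,0]][:,:2]
    mk=np.zeros((512,512),np.uint8);cv2.drawContours(mk,[cc],-1,1,-1);A=W[mk>0][:,:2]
    w,V=np.linalg.eigh(np.cov(A.T));a=np.degrees(np.arctan2(V[1,1],V[0,1]))%180
    B=(A-A.mean(0))@V;print(th,"centre",A.mean(0).round(4),"ang",a.round(1),"ext",np.ptp(B,axis=0).round(4))
# paddles of held agitator in tool frame
Q=(P-p0)@R0
m=(d>0)&(Q[...,0]>0.02)&(Q[...,0]<0.08)&(np.hypot(Q[...,1],Q[...,2])<.06)
q=Q[m]
from collections import Counter
rr=np.hypot(q[:,1],q[:,2]);a=np.degrees(np.arctan2(q[:,2],q[:,1]))
sel=rr>.028
h,e=np.histogram(a[sel],36,(-180,180));print([(int(e[i]),int(h[i])) for i in range(36) if h[i]>3])
np.save("pics/pad.npy",q[sel])
for lo in range(-180,180,30):
    w=sel&(a>=lo)&(a<lo+30)
    if w.sum()>15: print(lo,w.sum(),np.median(a[w]).round(1),np.sort(rr[w])[-5:].round(3),np.median(q[w][:,0]).round(4))
E
python3 m5.py pics/wrist5.pkl
```

```text
socket top (1009, array([0.4296, 0.225 , 0.0856]), array([0.0386, 0.0387, 0.004 ]), array([0.4297, 0.2243, 0.0856]))
uv [321.46406393 102.7855746 ]
80 centre [0.429  0.2179] ang 0.8 ext [0.0009 0.0018]
90 centre [0.4287 0.2179] ang 179.9 ext [0.0017 0.007 ]
[(-120, 193), (-110, 177), (-20, 833), (-10, 6), (150, 636), (160, 7)]
-120 370 -110.3 [0.039 0.039 0.039 0.039 0.039] 0.0305
-30 839 -18.4 [0.046 0.046 0.046 0.046 0.047] 0.0374
150 643 159.2 [0.049 0.049 0.049 0.049 0.049] 0.0412
```

View pics/sock.png

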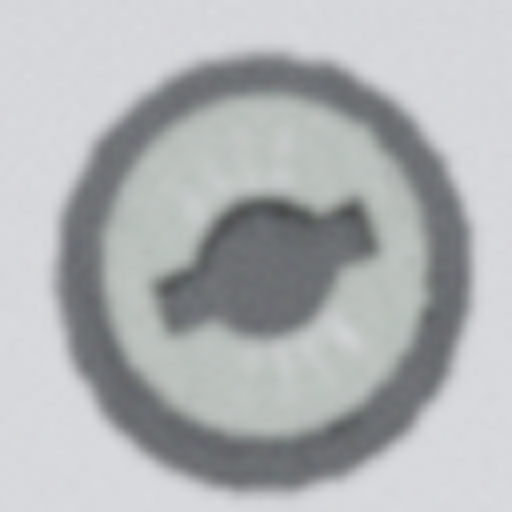

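```bash
sed -i 's/for th in (60,70,80,90)/for th in (120,130,140,150,160)/; s/rr<0.0165/rr<0.018/' m5.py; python3 m5.py pics/wrist5.pkl
python3 - <<'E'
from h import *
import pickle
c,im,d,s=pickle.load(open("pics/wrist5.pkl","rb"))
print("outer ring fit pts")
P=cloud(c,d);z=P[...,2]
# rim: inner/outer edges; use depth z .135-.146
m=(z>.132)&(z<.147)&(P[...,0]<.56)&(P[...,1]>.1)&(P[...,1]<.34)&(P[...,0]>.3)
q=P[m][:,:2].astype(np.float32)*1000
print(len(q),cv2.minAreaRect(q))
E
```

```text
socket top (1009, array([0.4296, 0.225 , 0.0856]), array([0.0386, 0.0387, 0.004 ]), array([0.4297, 0.2243, 0.0856]))
uv [321.46406393 102.7855746 ]
120 centre [0.4293 0.2247] ang 36.1 ext [0.0165 0.0287]
130 centre [0.4293 0.2248] ang 36.2 ext [0.017  0.0293]
140 centre [0.4293 0.2249] ang 36.3 ext [0.0174 0.0298]
150 centre [0.4293 0.2249] ang 36.4 ext [0.0179 0.0302]
160 centre [0.4293 0.225 ] ang 36.4 ext [0.0184 0.0307]
[(-120, 193), (-110, 177), (-20, 833), (-10, 6), (150, 636), (160, 7)]
-120 370 -110.3 [0.039 0.039 0.039 0.039 0.039] 0.0305
-30 839 -18.4 [0.046 0.046 0.046 0.046 0.047] 0.0374
150 643 159.2 [0.049 0.049 0.049 0.049 0.049] 0.0412
outer ring fit pts
7067 ((429.35760498046875, 225.40115356445312), (158.38487243652344, 159.50367736816406), 14.762892723083496)
```

Run:
```python
from h import *
from station import r
s=r.sense()
print(s["tcp_pos"],yaw(s["ee_rot"]))
print(rel([.4289,.2226,.364],Rdown(196.3),s["tcp_pos"],s["ee_rot"]),rel([.4289,.2226,.195],Rdown(196.3),s["tcp_pos"],s["ee_rot"]))
```

```text
[0.40739025 0.32265577 0.36466466] -164.51948534844271
[  0.07   0.6  -10.22  -0.08  -0.    -0.  ] [ 16.97   0.59 -10.21  -0.08  -0.    -0.  ]
```

play_rows(
  plan=[
    [[0,0.3,-5.5,-0.1,0,0],[2,0.6,-10.2,-0.1,0,0],[7,0.6,-10.2,-0.1,0,0],[12,0.6,-10.2,-0.1,0,0],[16.9,0.6,-10.2,-0.1,0,0]],
  ],
)

```text
time_s: 6.58
tcp_pos: [0.4292, 0.2225, 0.195]
ee_rot: [[0.001, -0.959, -0.283], [0.001, -0.283, 0.959], [-1.0, -0.001, 0.001]]
wrist_force: [0.2, 0.9, -4.3]
gripper_width: 0.354
```

play_rows(
  plan=[
    [[0,0,0,0,0,0],[0,0,0,0,0,0]],
  ],
)

```text
time_s: 6.82
tcp_pos: [0.4308, 0.2242, 0.1984]
ee_rot: [[0.004, -0.958, -0.286], [0.002, -0.286, 0.958], [-1.0, -0.004, 0.001]]
wrist_force: [0.7, -0.1, -3.3]
gripper_width: 0.353
```

Run:
```python
from h import *
c,im,d,s=shot("wrist",6)
print(s["tcp_pos"],yaw(s["ee_rot"]),s["joint_velocities"].round(2),s["wrist_force"])
print(rel([.4289,.2226,.195],Rdown(196.3),s["tcp_pos"],s["ee_rot"]))
c,im,d,s=shot("side",6)
cv2.imwrite("pics/sidez6.png",cv2.resize(im[200:380,170:350],None,fx=4,fy=3.3,interpolation=cv2.INTER_CUBIC)[:600])
```

```text
[0.43083937 0.22415706 0.19838834] -163.38284012035837 [ 0.19 -0.84  1.37 -0.15  0.32  0.12] [ 0.71980638 -0.09655879 -3.28782606]
[ 0.34  0.23 -0.09  0.03  0.01  0.03]
```

View pics/wrist6.png

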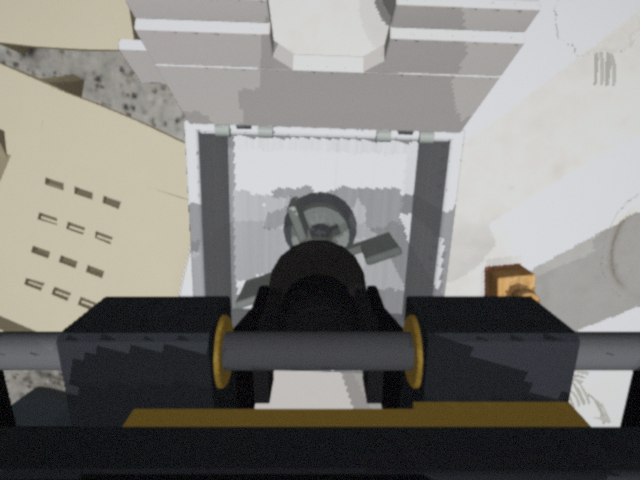

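View pics/sidez6.png

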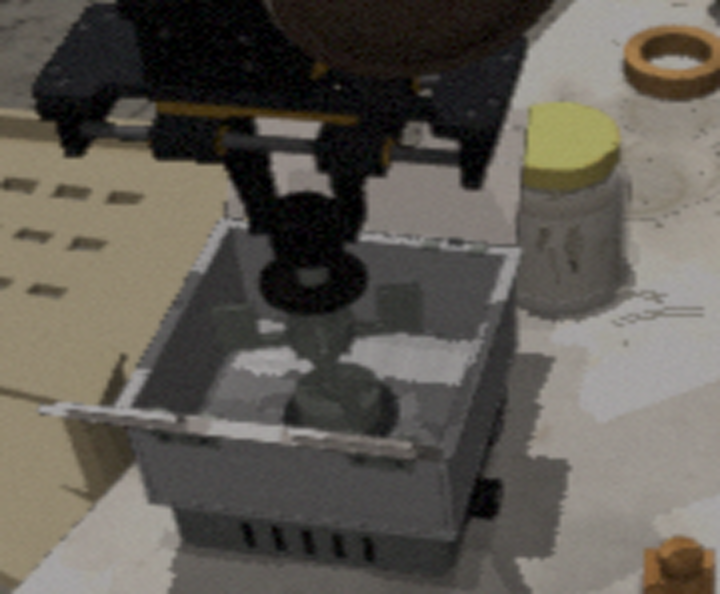

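Run:
```python
from h import *
import pickle
c,im,d,s=pickle.load(open("pics/wrist6.pkl","rb"));P=cloud(c,d);R0,p0=s["ee_rot"],s["tcp_pos"]
m=(d>0)&(np.hypot(P[...,0]-.4293,P[...,1]-.2249)<.03)&(P[...,2]>.081)&(P[...,2]<.089)
Q=(P[m]-p0)@R0
print(m.sum(),Q[:,1].min(),Q[:,1].max(),Q[:,2].min(),Q[:,2].max())
v,u=np.nonzero(m);print(u.min(),u.max(),v.min(),v.max())
cv2.imwrite("pics/s6.png",cv2.resize(im[180:320,250:410],None,fx=4.5,fy=4.2,interpolation=cv2.INTER_CUBIC))
lo,hi=np.percentile(Q[:,1],[1,99]);print("tool y mid",(lo+hi)/2,hi-lo,"z far edge",np.percentile(Q[:,2],1)+.021)
# held agitator
Q=(P-p0)@R0
m=(d>0)&(Q[...,0]>0.02)&(Q[...,0]<0.08)&(np.hypot(Q[...,1],Q[...,2])<.06)
q=Q[m];rr=np.hypot(q[:,1],q[:,2]);a=np.degrees(np.arctan2(q[:,2],q[:,1]));sel=rr>.03
for lo in [(-130,-100),(-40,0),(140,180)]:
    w=sel&(a>=lo[0])&(a<lo[1]);w&=rr>np.percentile(rr[w],97);print(lo,q[w].mean(0).round(4),np.degrees(np.arctan2(q[w][:,2],q[w][:,1])).mean())
# collar: tool x 
m=(d>0)&(Q[...,0]>0.012)&(Q[...,0]<0.026)&(np.hypot(Q[...,1],Q[...,2])<.03)
q=Q[m];print("collar",len(q),np.percentile(q,[1,99],axis=0).round(4))
```

```text
976 -0.019463902632230135 0.022777993549778275 -0.020069542505740876 0.01000720707273468
291 348 206 246
tool y mid 0.0014367577054232097 0.04130434654184858 z far edge 0.0013798276507183092
(-130, -100) [ 0.036  -0.0144 -0.0351] -112.29857361678864
(-40, 0) [ 0.0371  0.0442 -0.0122] -15.492283175739189
(140, 180) [ 0.0391 -0.0453  0.019 ] 157.21753713585838
collar 3221 [[ 0.0128 -0.0232 -0.0203]
 [ 0.0178  0.0232  0.0069]]
```

View pics/s6.png

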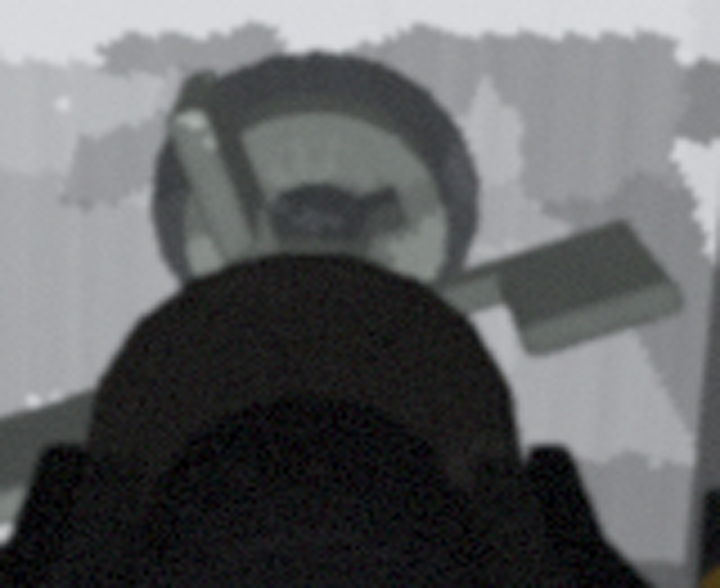

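play_rows(
  plan=[
    [[0.8,0.17,-0.21,0,0,0],[1.6,0.17,-0.21,0,0,0],[2.3,0.17,-0.21,0,0,0],[3,0.17,-0.21,0,0,0],[3,0.17,-0.21,0,0,0]],
  ],
)

```text
time_s: 7.55
tcp_pos: [0.4281, 0.2207, 0.1653]
ee_rot: [[-0.001, -0.958, -0.286], [-0.001, -0.286, 0.958], [-1.0, 0.001, -0.001]]
wrist_force: [0.3, -0.1, -3.1]
gripper_width: 0.355
```

Run:
```python
from h import *
c,im,d,s=shot("wrist",7)
print(s["tcp_pos"],yaw(s["ee_rot"]),s["joint_velocities"].round(2),s["wrist_force"],s["moment"])
cv2.imwrite("pics/s7.png",cv2.resize(im[160:320,240:420],None,fx=4,fy=3.7,interpolation=cv2.INTER_CUBIC))
```

```text
[0.42810255 0.22074983 0.16527628] -163.36403605846337 [ 0.01 -0.5   0.8   0.17 -1.01 -0.08] [ 0.27506274 -0.12241086 -3.12116961] [-0.05099834  0.0237028  -0.00155335]
```

View pics/s7.png

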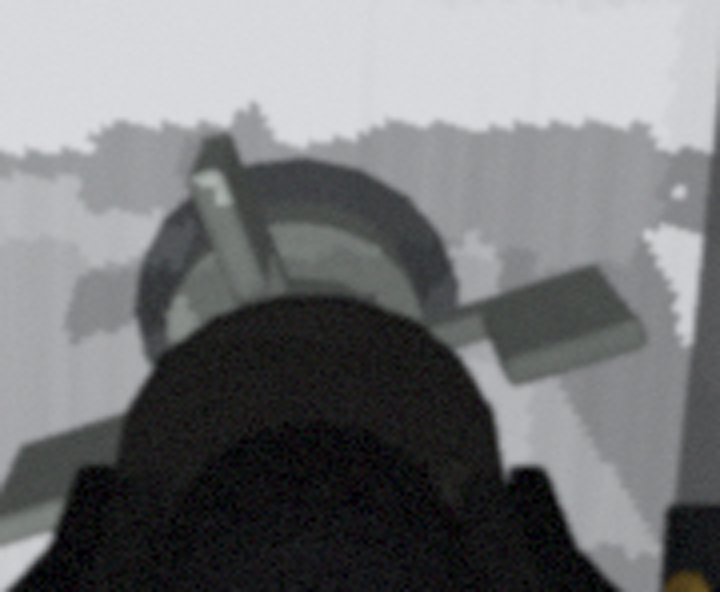

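play_rows(
  plan=[
    [[0,-0.2,0.05,0,0,0],[0,-0.2,0.05,0,0,0],[0,-0.2,0.05,0,0,0]],
  ],
)

```text
time_s: 7.98
tcp_pos: [0.43, 0.222, 0.1661]
ee_rot: [[0.0, -0.958, -0.286], [0.0, -0.286, 0.958], [-1.0, -0.0, 0.0]]
wrist_force: [-0.8, -0.5, -2.6]
gripper_width: 0.357
```

Run:
```python
from h import *
c,im,d,s=shot("wrist",8)
print(s["tcp_pos"],yaw(s["ee_rot"]),s["joint_velocities"].round(2),s["wrist_force"],s["moment"])
cv2.imwrite("pics/s8.png",cv2.resize(im[160:320,240:420],None,fx=4,fy=3.7,interpolation=cv2.INTER_CUBIC))
```

```text
[0.42998453 0.22195381 0.16606783] -163.37209338664488 [ 0.   -0.02 -0.1  -0.03  0.13 -0.04] [-0.81367279 -0.53325307 -2.61394987] [-0.00861571  0.07095615 -0.03510652]
```

View pics/s8.png

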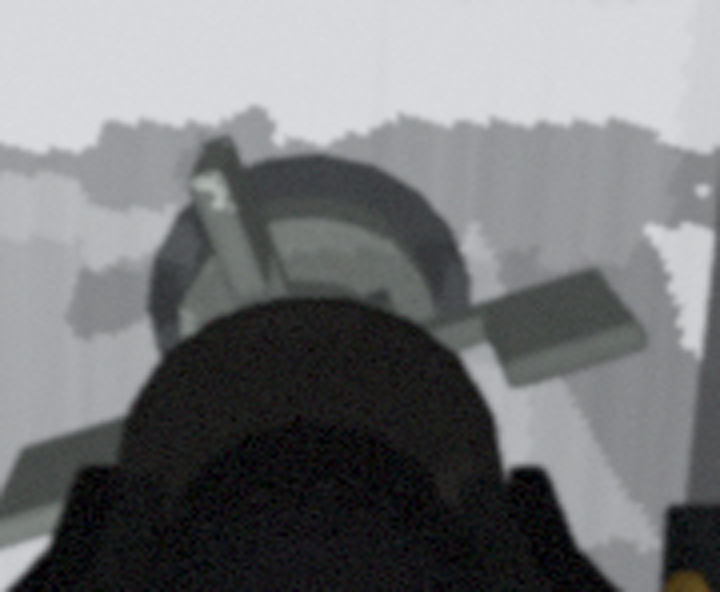

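play_rows(
  plan=[
    [[0.3,0,0,0,0,0],[0.6,0,0,0,0,0],[0.9,0,0,0,0,0],[0.9,0,0,0,0,0]],
  ],
)

```text
time_s: 8.52
tcp_pos: [0.4297, 0.2217, 0.1565]
ee_rot: [[-0.001, -0.958, -0.286], [-0.001, -0.286, 0.958], [-1.0, 0.001, -0.0]]
wrist_force: [0.4, -0.4, -3.4]
gripper_width: 0.353
```

play_rows(
  plan=[
    [[0.3,0,0,0,0,0],[0.6,0,0,0,0,0],[0.6,0,0,0,0,0],[0.6,0,0,0,0,0]],
  ],
)

```text
time_s: 9.02
tcp_pos: [0.43, 0.222, 0.151]
ee_rot: [[0.0, -0.958, -0.286], [0.0, -0.286, 0.958], [-1.0, -0.0, 0.0]]
wrist_force: [0.2, -0.1, -1.7]
gripper_width: 0.357
```

Run:
```python
from h import *
c,im,d,s=shot("wrist",9)
print(s["tcp_pos"],yaw(s["ee_rot"]),s["joint_velocities"].round(2),s["wrist_force"],s["moment"])
c,im,d,s=shot("side",9)
cv2.imwrite("pics/sidez9.png",cv2.resize(im[200:380,170:350],None,fx=4,fy=3.3,interpolation=cv2.INTER_CUBIC)[:600])
```

```text
[0.4299966  0.22195207 0.15100111] -163.36903194169074 [-0.04 -0.03 -0.13  0.02  0.1  -0.01] [ 0.22651834 -0.1272444  -1.68891457] [-0.08934043  0.08512058 -0.02496143]
```

View pics/sidez9.png

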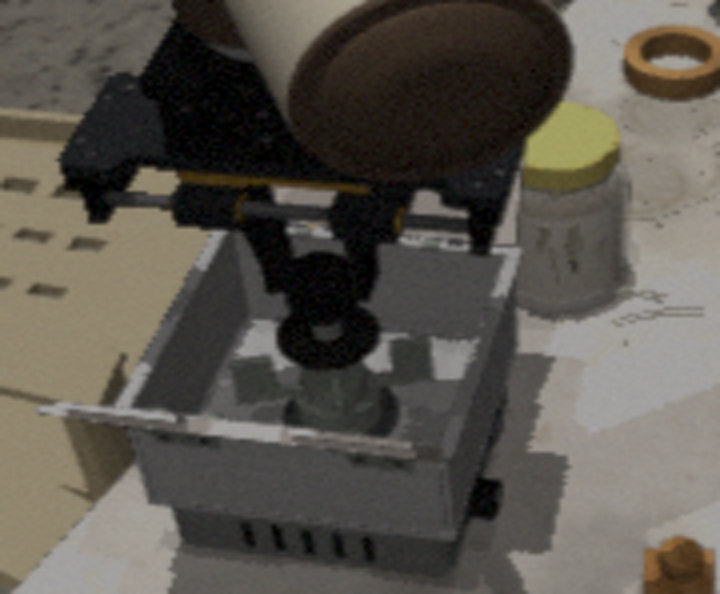

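View pics/wrist9.png

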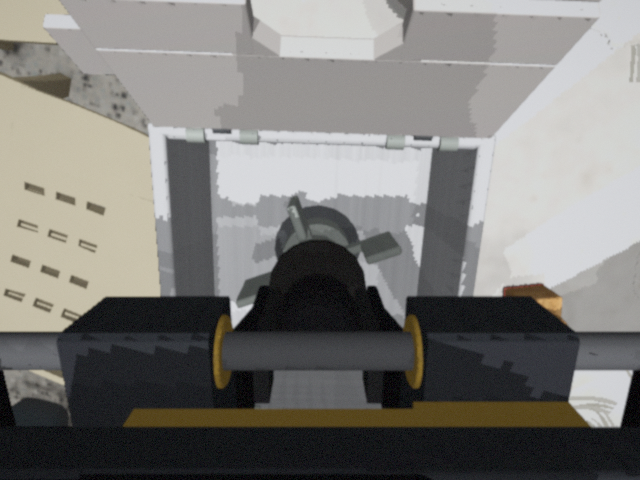

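play_rows(
  plan=[
    [[0.2,0,0,0,0,0],[0.4,0,0,0,0,0],[0.4,0,0,0,0,0]],
  ],
)

```text
time_s: 9.5
tcp_pos: [0.431, 0.2226, 0.1506]
ee_rot: [[0.004, -0.958, -0.288], [0.001, -0.288, 0.958], [-1.0, -0.004, 0.0]]
wrist_force: [-4.7, -1.5, 15.9]
gripper_width: 0.356
```

play_rows(
  plan=[
    [[0,0,0,0,0,0],[0,0,0,0,0,0],[0,0,0,0,0,0]],
  ],
  hand=0.9,
)

```text
time_s: 9.88
tcp_pos: [0.4299, 0.2218, 0.1467]
ee_rot: [[-0.0, -0.958, -0.286], [-0.0, -0.286, 0.958], [-1.0, 0.0, -0.0]]
wrist_force: [-0.5, 0.1, -0.5]
gripper_width: 0.61
```

play_rows(
  plan=[
    [[-1,0,0,0,0,0],[-4,0,0,0,0,0],[-9,0,0,0,0,0],[-15,0,0,0,0,0],[-20,0,0,0,0,0]],
  ],
)

```text
time_s: 10.5
tcp_pos: [0.4301, 0.2218, 0.3502]
ee_rot: [[0.002, -0.958, -0.286], [0.002, -0.286, 0.958], [-1.0, -0.003, 0.001]]
wrist_force: [1.1, 0.3, -0.1]
gripper_width: 0.899
```

Run:
```python
from h import *
c,im,d,s=shot("wrist",10)
print(s["time_s"],s["tcp_pos"],yaw(s["ee_rot"]),s["joints"].round(1),s["wrist_force"],s["gripper_width"])
P=cloud(c,d)
print(blob(P,(.4293,.2249),.03,.175,.2))
print("collar",blob(P,(.4293,.2249),.03,.128,.14))
```

```text
10.5 [0.43009483 0.22179674 0.35017688] -163.36490651326284 [ 46.6   3.7  -2.7   0.  -83.4 -30. ] [ 1.1300844   0.2745616  -0.14718016] 0.8988455605855289
(1135, array([0.4296, 0.2251, 0.1847]), array([0.0288, 0.0289, 0.0127]), array([0.4298, 0.2239, 0.1892]))
collar (903, array([0.4295, 0.2216, 0.1364]), array([0.0465, 0.0391, 0.0038]), array([0.4345, 0.2141, 0.1366]))
```

View pics/wrist10.png

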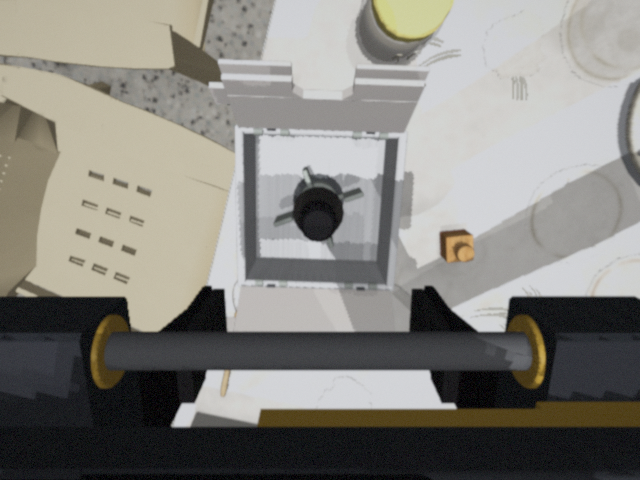

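Run:
```python
from h import *
import pickle,station
m=np.radians(15.8);ex=np.array([np.cos(m),np.sin(m)]);ey=np.array([-ex[1],ex[0]]);C=np.array([.4293,.2249])
ct=station.r.get_calibration("top");Pt=cloud(ct,np.load("pics/top0.npy"))-[.003,.005,0]
c,im,d,s=pickle.load(open("pics/wrist10.pkl","rb"));Pw=cloud(c,d)
for n,P in (("top",Pt),("wrist",Pw)):
    q=P.reshape(-1,3);X=(q[:,:2]-C)@ex;Y=(q[:,:2]-C)@ey;Z=q[:,2]
    for sg in (1,-1):
        w=(abs(X)<72)&(abs(X)<.075)&(sg*Y>.076)&(sg*Y<.15)&(Z>.15)&(Z<.24)
        if w.sum()<30: print(n,sg,w.sum());continue
        yy=sg*Y[w]-.075;zz=Z[w]-.141
        A=np.polyfit(yy,zz,1) if np.ptp(yy)>np.ptp(zz) else None
        th=np.degrees(np.arctan2(zz,-yy));rr=np.hypot(yy,zz)
        print(n,sg,w.sum(),"angle deg",np.median(th[rr>.03]).round(1),"Zmax",np.percentile(Z[w],98).round(4),"Ymax",np.percentile(sg*Y[w],98).round(4),"rmax",np.percentile(rr,98).round(4), "X",np.percentile(X[w],[2,98]).round(3))
    # rim yaw
w=(Pw[...,2]>.134)&(Pw[...,2]<.145)&(np.hypot(Pw[...,0]-C[0],Pw[...,1]-C[1])<.125)&(np.hypot(Pw[...,0]-C[0],Pw[...,1]-C[1])>.06)
q=Pw[w];X=(q[:,:2]-C)@ex;Y=(q[:,:2]-C)@ey
for a,b,nm in ((X,Y,"X side"),):
    for sg in (1,-1):
        k=(sg*X>.068)&(abs(Y)<.06);print("rim slope",sg,k.sum(),np.degrees(np.arctan(-np.polyfit(Y[k],X[k],1)[0])).round(2),X[k].mean().round(4))
k=(Y<-.068)&(abs(X)<.06);print(k.sum(),np.degrees(np.arctan(np.polyfit(X[k],Y[k],1)[0])).round(2),Y[k].mean())
```

```text
top 1 1399 angle deg 124.7 Zmax 0.2033 Ymax 0.1193 rmax 0.0754 X [-0.072  0.072]
top -1 1027 angle deg 119.1 Zmax 0.2172 Ymax 0.1221 rmax 0.0892 X [-0.073  0.069]
wrist 1 5630 angle deg 125.3 Zmax 0.1824 Ymax 0.104 rmax 0.0503 X [-0.07   0.072]
wrist -1 10503 angle deg 118.6 Zmax 0.2157 Ymax 0.1216 rmax 0.0876 X [-0.072  0.071]
rim slope 1 1146 -1.09 0.0745
rim slope -1 1138 -1.07 -0.0742
893 -1.05 -0.07366387317670921
```

play_rows(
  plan=[
    [[0,-0.2,6,0.1,0,0],[0,-0.4,12,0.2,0,0],[4,-0.5,15.3,0.2,0,0],[10,-0.5,15.3,0.2,0,0],[16,-0.5,15.3,0.2,0,0]],
  ],
)

```text
time_s: 11.18
tcp_pos: [0.3907, 0.3706, 0.1857]
ee_rot: [[0.001, -0.967, -0.254], [0.001, -0.254, 0.967], [-1.0, -0.001, 0.001]]
wrist_force: [-0.1, 0.3, -0.0]
gripper_width: 0.899
```

play_rows(
  plan=[
    [[1.6,0,0,0,0,0],[1.6,0,0,0,0,0]],
  ],
)

```text
time_s: 11.42
tcp_pos: [0.3906, 0.3692, 0.1697]
ee_rot: [[-0.002, -0.968, -0.253], [-0.003, -0.253, 0.968], [-1.0, 0.002, -0.003]]
wrist_force: [-0.5, 0.2, 0.4]
gripper_width: 0.902
```

```bash
cat >> h.py <<'E'
MY=np.radians(14.75);EX=np.array([np.cos(MY),np.sin(MY)]);EY=np.array([-EX[1],EX[0]]);MC=np.array([.4293,.2249])
def mix(p): return (np.r_[(p[:2]-MC)@EX,(p[:2]-MC)@EY,p[2]]*1000).round(1)
E
python3 - <<'E'
from h import *
c,im,d,s=shot("side",11)
print(s["time_s"],mix(s["tcp_pos"]),yaw(s["ee_rot"]),s["joints"].round(1),s["wrist_force"])
cv2.imwrite("pics/sidez11.png",cv2.resize(im[180:390,130:350],None,fx=3.4,fy=2.8,interpolation=cv2.INTER_CUBIC)[:600])
E
```

```text
11.425 [ -0.7 149.4 169.7] -165.36145644378854 [ 60.7  15.2 -14.5   0.  -60.5 -46.1] [-0.47178335  0.15779864  0.40812829]
```

View pics/sidez11.png

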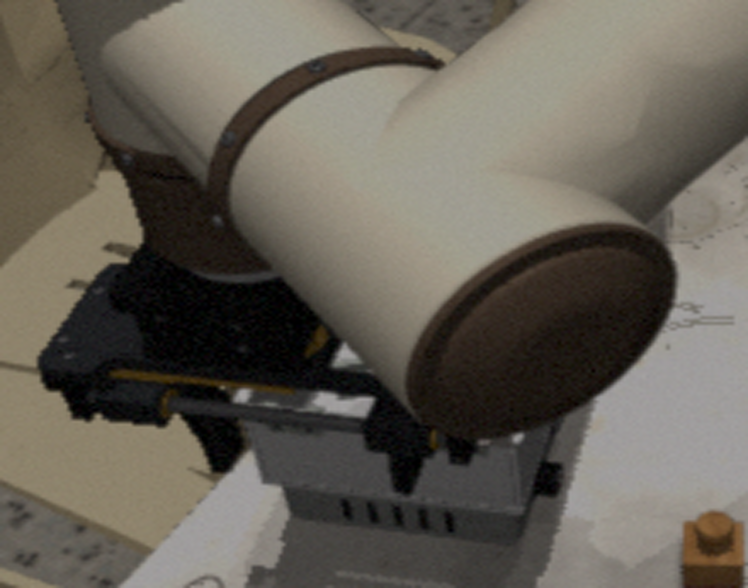

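play_rows(
  plan=[
    [[0,0,-2,0,0,0],[0,0,-4,0,0,0],[0,0,-6,0,0,0],[0,0,-8,0,0,0],[-0.2,0,-9.5,0,0,0]],
  ],
)

```text
time_s: 12.1
tcp_pos: [0.4148, 0.2757, 0.1726]
ee_rot: [[-0.001, -0.968, -0.251], [-0.001, -0.251, 0.968], [-1.0, 0.002, -0.001]]
wrist_force: [0.8, 0.7, -0.7]
gripper_width: 0.906
```

play_rows(
  plan=[
    [[0,0,-1,0,0,0],[0.3,0,-2,0,0,0],[0.9,0,-3,0,0,0],[1.5,0,-3,0,0,0],[1.9,0,-3,0,0,0]],
  ],
)

```text
time_s: 12.72
tcp_pos: [0.4224, 0.2486, 0.1534]
ee_rot: [[-0.001, -0.968, -0.253], [-0.001, -0.253, 0.968], [-1.0, 0.001, -0.001]]
wrist_force: [0.9, -1.0, 1.5]
gripper_width: 0.902
```

Run:
```python
from h import *
c,im,d,s=shot("wrist",12)
print(s["time_s"],mix(s["tcp_pos"]),yaw(s["ee_rot"]),s["wrist_force"])
```

```text
12.725 [ -0.6  24.7 153.4] -165.36240832621948 [ 0.86298968 -1.02116889  1.49071755]
```

View pics/wrist12.png

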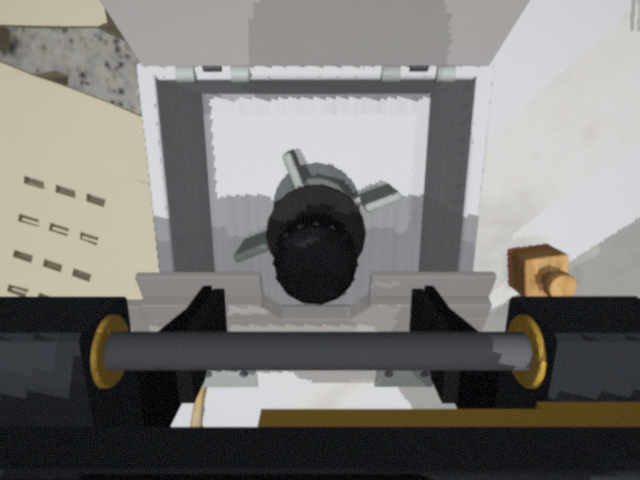

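play_rows(
  plan=[
    [[0.3,0,0,0,0,0],[0.6,0,0,0,0,0],[0.8,0,0,0,0,0],[0.8,0,0,0,0,0]],
  ],
)

```text
time_s: 13.28
tcp_pos: [0.4224, 0.2491, 0.1457]
ee_rot: [[-0.0, -0.968, -0.253], [0.0, -0.253, 0.968], [-1.0, 0.0, 0.0]]
wrist_force: [0.4, -0.3, -0.2]
gripper_width: 0.899
```

play_rows(
  plan=[
    [[0.2,0,0,0,0,0],[0.5,0,0,0,0,0],[0.5,0,0,0,0,0]],
  ],
)

```text
time_s: 13.65
tcp_pos: [0.4224, 0.249, 0.1406]
ee_rot: [[-0.0, -0.968, -0.252], [-0.0, -0.252, 0.968], [-1.0, 0.0, 0.0]]
wrist_force: [0.2, -0.9, -0.5]
gripper_width: 0.898
```

Run:
```python
from h import *
c,im,d,s=shot("wrist",13)
print(s["time_s"],mix(s["tcp_pos"]),yaw(s["ee_rot"]),s["wrist_force"])
P=cloud(c,d);q=P.reshape(-1,3);q=q[(d.ravel()>0)&(q[:,2]>.12)&(q[:,2]<.2)]
M=np.c_[(q[:,:2]-MC)@EX,(q[:,:2]-MC)@EY,q[:,2]]*1000
for a,b in ((-5,2),(2,8),(8,14),(14,25),(25,40),(40,60)):
    w=(abs(M[:,0])>26)&(abs(M[:,0])<70)&(M[:,1]>a)&(M[:,1]<b)
    if w.any():print(a,b,w.sum(),np.percentile(M[w][:,2],[10,50,90]).round(1))
```

```text
13.65 [ -0.6  25.1 140.6] -165.37835939972214 [ 0.23163236 -0.87248346 -0.47224068]
2 8 2908 [157.6 158.9 159.7]
8 14 3710 [157.1 158.3 191.3]
14 25 6340 [157.8 161.  188.7]
25 40 2415 [157.6 158.9 164.5]
40 60 247 [153.5 154.3 155. ]
```

View pics/wrist13.png

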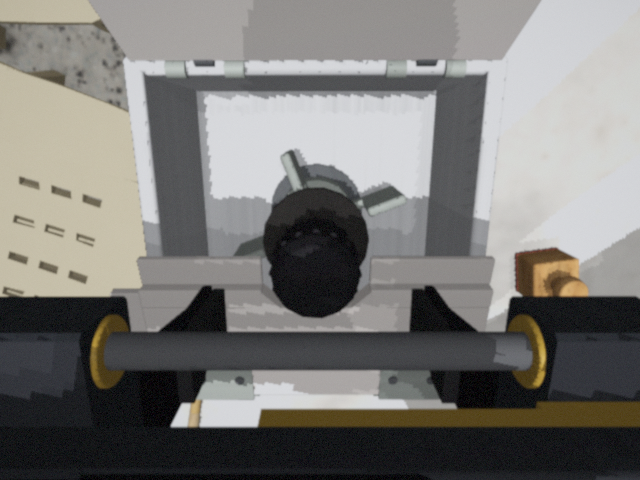

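play_rows(
  plan=[
    [[-4,0,0,0,0,0],[-5,-2,0,0,0,0],[-5,-4.2,0,0,0,0],[-5,-4.2,0,0,0,0],[-5,-4.2,0,0,0,0]],
  ],
  hand=0,
)

```text
time_s: 14.32
tcp_pos: [0.4624, 0.2592, 0.1905]
ee_rot: [[-0.001, -0.968, -0.252], [-0.001, -0.252, 0.968], [-1.0, 0.001, -0.0]]
wrist_force: [-0.1, 0.0, -0.5]
gripper_width: 0.416
```

play_rows(
  plan=[
    [[0,0,0,0,0,0],[0,0,0,0,0,0],[1.5,0,0,0,0,0],[2.6,0,0,0,0,0],[3.6,0,0,0,0,0]],
  ],
)

```text
time_s: 14.95
tcp_pos: [0.4628, 0.2593, 0.1536]
ee_rot: [[-0.001, -0.968, -0.253], [-0.001, -0.253, 0.968], [-1.0, 0.001, -0.001]]
wrist_force: [0.8, -0.1, 0.4]
gripper_width: 0.005
```

play_rows(
  plan=[
    [[0.3,0,0,0,0,0],[0.6,0,0,0,0,0],[0.6,0,0,0,0,0]],
  ],
)

```text
time_s: 15.32
tcp_pos: [0.4632, 0.2596, 0.149]
ee_rot: [[0.0, -0.968, -0.253], [0.0, -0.253, 0.968], [-1.0, -0.0, 0.0]]
wrist_force: [0.2, -0.1, 1.1]
gripper_width: 0.007
```

play_rows(
  plan=[
    [[0.2,0,0,0,0,0],[0.4,0,0,0,0,0],[0.4,0,0,0,0,0]],
  ],
)

```text
time_s: 15.7
tcp_pos: [0.4631, 0.2595, 0.1448]
ee_rot: [[-0.0, -0.968, -0.253], [-0.0, -0.253, 0.968], [-1.0, 0.0, -0.0]]
wrist_force: [0.5, -0.6, 0.2]
gripper_width: 0.007
```

```bash
cat > lf.py <<'E'
from h import *
import sys
tag=sys.argv[1]
c,im,d,s=shot("wrist",tag)
print(s["time_s"],mix(s["tcp_pos"]),yaw(s["ee_rot"]),s["wrist_force"])
P=cloud(c,d);q=P.reshape(-1,3);q=q[(d.ravel()>0)&(q[:,2]>.12)&(q[:,2]<.25)]
M=np.c_[(q[:,:2]-MC)@EX,(q[:,:2]-MC)@EY,q[:,2]]*1000
for sg in (1,-1):
  for a,b in ((1,11),(14,22),(25,40),(40,60),(60,72)):
   for sx in (-1,1):
    w=(sx*M[:,0]>26)&(sx*M[:,0]<70)&(sg*M[:,1]>a)&(sg*M[:,1]<b)
    if w.sum()>30:print(sg,(a,b),sx,w.sum(),np.percentile(M[w][:,2],[10,50,90]).round(1))
w=np.hypot(M[:,0],M[:,1])<14;print("knob",np.percentile(M[w],[2,98],axis=0).round(1))
E
python3 lf.py 14
```

```text
15.7 [ 41.5  24.9 144.8] -165.37006668777846 [ 0.47950345 -0.56357498  0.18854232]
1 (1, 11) -1 2116 [157.6 158.7 159.9]
1 (1, 11) 1 2140 [157.4 158.7 159.8]
1 (14, 22) -1 2458 [157.5 160.8 239.1]
1 (14, 22) 1 2609 [157.5 162.5 201. ]
1 (25, 40) -1 2291 [157.  158.4 159.6]
1 (25, 40) 1 858 [214.4 215.4 216.3]
1 (60, 72) -1 853 [151.  152.3 153.8]
1 (60, 72) 1 33 [151.7 152.5 153.8]
-1 (1, 11) -1 99 [120.7 121.7 140.3]
-1 (1, 11) 1 183 [243.8 249.  249.7]
-1 (14, 22) -1 130 [120.7 121.7 122.5]
-1 (60, 72) -1 910 [124.3 140.1 143. ]
-1 (60, 72) 1 929 [124.3 140.  143.1]
knob [[-11.9 -13.  136.1]
 [ 13.    7.9 249.3]]
```

View pics/wrist14.png

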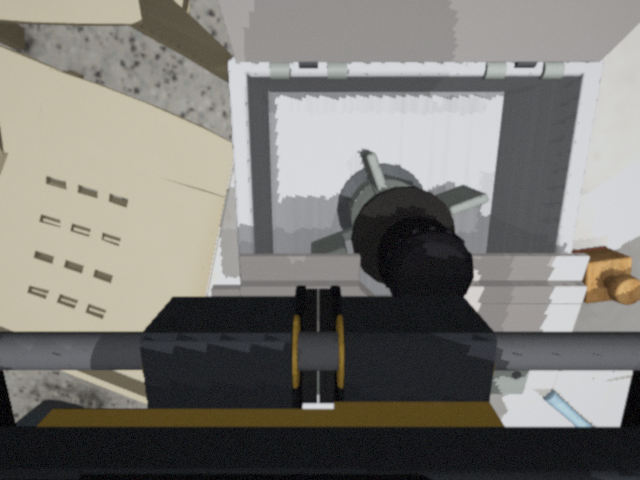

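Run:
```python
from h import *
import pickle
for t in (12,13,14):
    c,im,d,s=pickle.load(open(f"pics/wrist{t}.pkl","rb"));P=cloud(c,d)
    M=np.stack([(P[...,:2]-MC)@EX,(P[...,:2]-MC)@EY,P[...,2]],-1)*1000
    print(t,mix(s["tcp_pos"]))
    w=(d>0)&(M[...,0]<-60)&(M[...,0]>-72)&(M[...,2]>142)&(M[...,2]<210)&(M[...,1]>-5)&(M[...,1]<72)
    q=M[w]
    for a in range(-5,75,8):
        k=(q[:,1]>=a)&(q[:,1]<a+8)
        if k.sum()>5: print("  Y",a,k.sum(),np.percentile(q[k][:,2],[20,50,80]).round(1))
c,im,d,s=pickle.load(open("pics/wrist14.pkl","rb"));P=cloud(c,d)
M=np.stack([(P[...,:2]-MC)@EX,(P[...,:2]-MC)@EY,P[...,2]],-1)*1000
for v in (275,280,284,287,290,294,298):
    print(v,[tuple(M[v,u].round(0)) for u in (290,305,318,332,350)])
cv2.imwrite("pics/s14.png",cv2.resize(im[240:320,220:420],None,fx=4,fy=4,interpolation=cv2.INTER_CUBIC))
```

```text
12 [ -0.6  24.7 153.4]
  Y 3 261 [173.7 174.8 175.5]
  Y 11 412 [172.  173.1 174.2]
  Y 19 514 [171.4 173.  173.9]
  Y 27 213 [170.  171.2 172. ]
  Y 35 10 [168.3 168.5 169. ]
13 [ -0.6  25.1 140.6]
  Y -5 66 [157.2 158.1 159.1]
  Y 3 502 [158.1 158.6 159.3]
  Y 11 575 [157.3 158.6 161.1]
  Y 19 443 [159.4 160.1 160.7]
  Y 27 254 [158.1 158.7 159.3]
  Y 35 12 [156.9 157.7 157.9]
14 [ 41.5  24.9 144.8]
  Y -5 79 [157.  157.8 158.9]
  Y 3 464 [158.  158.7 159.4]
  Y 11 556 [157.3 158.6 161.1]
  Y 19 422 [159.3 160.  160.8]
  Y 27 407 [158.  158.5 159.2]
  Y 35 213 [156.8 157.3 157.8]
  Y 59 171 [151.6 152.  152.5]
  Y 67 185 [150.5 151.  151.5]
275 [(np.float64(53.0), np.float64(12.0), np.float64(157.0)), (np.float64(47.0), np.float64(12.0), np.float64(157.0)), (np.float64(41.0), np.float64(12.0), np.float64(158.0)), (np.float64(35.0), np.float64(12.0), np.float64(158.0)), (np.float64(27.0), np.float64(12.0), np.float64(157.0))]
280 [(np.float64(53.0), np.float64(15.0), np.float64(157.0)), (np.float64(47.0), np.float64(15.0), np.float64(157.0)), (np.float64(41.0), np.float64(15.0), np.
[... 882 characters left out ...]
0)), (np.float64(35.0), np.float64(13.0), np.float64(172.0)), (np.float64(27.0), np.float64(18.0), np.float64(161.0))]
294 [(np.float64(53.0), np.float64(20.0), np.float64(161.0)), (np.float64(46.0), np.float64(14.0), np.float64(174.0)), (np.float64(41.0), np.float64(20.0), np.float64(160.0)), (np.float64(35.0), np.float64(13.0), np.float64(176.0)), (np.float64(27.0), np.float64(20.0), np.float64(161.0))]
298 [(np.float64(47.0), np.float64(-13.0), np.float64(243.0)), (np.float64(46.0), np.float64(15.0), np.float64(175.0)), (np.float64(41.0), np.float64(22.0), np.float64(160.0)), (np.float64(36.0), np.float64(13.0), np.float64(181.0)), (np.float64(34.0), np.float64(-14.0), np.float64(244.0))]
```

View pics/s14.png

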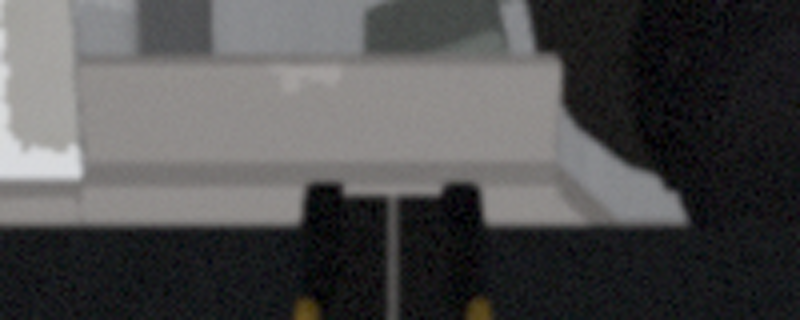

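play_rows(
  plan=[
    [[0.3,0,0,0,0,0],[0.6,0,0,0,0,0],[0.9,0,0,0,0,0],[0.9,0,0,0,0,0]],
  ],
)

```text
time_s: 16.25
tcp_pos: [0.463, 0.2595, 0.1356]
ee_rot: [[-0.001, -0.968, -0.252], [-0.0, -0.252, 0.968], [-1.0, 0.001, -0.0]]
wrist_force: [-0.3, 0.6, -0.6]
gripper_width: 0.008
```

```bash
python3 lf.py 15
python3 - <<'E'
from h import *
c,im,d,s=shot("side",15)
cv2.imwrite("pics/sidez15.png",cv2.resize(im[180:390,130:350],None,fx=3.4,fy=2.8,interpolation=cv2.INTER_CUBIC)[:600])
E
```

```text
16.25 [ 41.4  24.9 135.6] -165.37868743659413 [-0.30436339  0.63709929 -0.56950742]
1 (1, 11) -1 2360 [151.7 152.8 153.8]
1 (1, 11) 1 2735 [151.7 152.8 240.1]
1 (14, 22) -1 2538 [153.9 156.  229.7]
1 (14, 22) 1 2285 [153.9 163.4 192.7]
1 (25, 40) -1 2002 [153.7 154.6 155.5]
1 (25, 40) 1 842 [205.3 206.1 207. ]
1 (40, 60) -1 437 [151.6 152.6 153.4]
1 (60, 72) -1 1342 [150.5 151.6 152.7]
1 (60, 72) 1 44 [151.3 151.8 153.1]
-1 (1, 11) -1 101 [120.9 121.6 123. ]
-1 (1, 11) 1 3260 [241.8 245.1 249.9]
-1 (14, 22) -1 146 [120.4 121.5 122.7]
-1 (60, 72) -1 1023 [124.2 140.  143. ]
-1 (60, 72) 1 1048 [124.  139.8 143. ]
knob [[-12.3 -12.8 136.4]
 [ 12.7   4.3 247.6]]
```

View pics/sidez15.png

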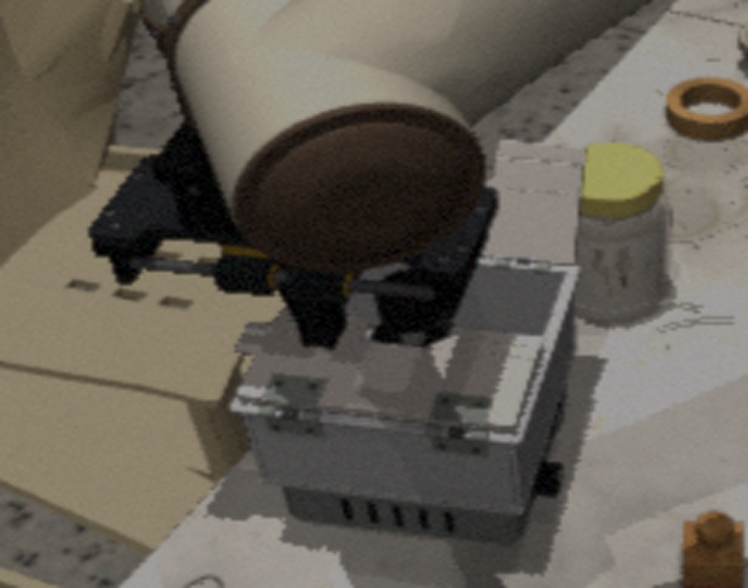

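play_rows(
  plan=[
    [[0.2,0,0,0,0,0],[0.4,0,0,0,0,0],[0.6,0,0,0,0,0],[0.6,0,0,0,0,0]],
  ],
)

```text
time_s: 16.85
tcp_pos: [0.463, 0.2596, 0.1297]
ee_rot: [[-0.0, -0.968, -0.253], [-0.0, -0.253, 0.968], [-1.0, 0.0, -0.0]]
wrist_force: [-0.6, -0.7, 0.2]
gripper_width: 0.005
```

```bash
python3 lf.py 16
```

```text
16.85 [ 41.4  25.  129.7] -165.3737377531091 [-0.63212867 -0.73992671  0.16497745]
1 (1, 11) -1 2314 [145.3 146.2 147.1]
1 (1, 11) 1 4947 [145.6 233.3 248.8]
1 (14, 22) -1 2108 [149.8 150.7 224.3]
1 (14, 22) 1 1994 [150.1 164.6 187.6]
1 (25, 40) -1 1941 [149.5 150.3 151. ]
1 (25, 40) 1 846 [199.3 200.2 201. ]
1 (40, 60) -1 882 [149.6 150.7 151.7]
1 (60, 72) -1 1642 [149.6 150.7 151.6]
1 (60, 72) 1 114 [150.3 151.  151.7]
-1 (1, 11) -1 115 [120.8 121.6 138.5]
-1 (1, 11) 1 10857 [238.2 244.6 245.4]
-1 (14, 22) -1 153 [120.4 121.6 122.5]
-1 (60, 72) -1 1164 [123.9 140.  143. ]
-1 (60, 72) 1 1154 [124.3 139.7 142.9]
knob [[-12.1 -12.7 136.3]
 [ 13.3   2.9 248.2]]
```

play_rows(
  plan=[
    [[0.2,0,0,0,0,0],[0.4,0,0,0,0,0],[0.4,0,0,0,0,0]],
  ],
)

```text
time_s: 17.27
tcp_pos: [0.4634, 0.2598, 0.1286]
ee_rot: [[0.001, -0.967, -0.254], [0.0, -0.254, 0.967], [-1.0, -0.002, -0.0]]
wrist_force: [-5.4, -0.9, 13.2]
gripper_width: 0.008
```

play_rows(
  plan=[
    [[-5,0,0,0,0,0],[-10,0,0,0,0,0],[-14,0,-3,0,0,0],[-14,0,-9,0,0,0],[-14,0,-15,0,0,0]],
  ],
)

```text
time_s: 17.9
tcp_pos: [0.5012, 0.1135, 0.2665]
ee_rot: [[0.001, -0.967, -0.254], [0.001, -0.254, 0.967], [-1.0, -0.002, 0.001]]
wrist_force: [0.7, -0.5, -0.1]
gripper_width: 0.005
```

```bash
python3 lf.py 17
```

```text
17.9 [  41.2 -126.1  266.5] -165.28029231109403 [ 0.67554829 -0.48072725 -0.11190019]
1 (25, 40) 1 64 [148.5 149.3 150.2]
-1 (60, 72) -1 34 [139.3 140.2 141.3]Traceback (most recent call last):
  File "lf.py", line 13, in <module>
    w=np.hypot(M[:,0],M[:,1])<14;print("knob",np.percentile(M[w],[2,98],axis=0).round(1))
                                              ~~~~~~~~~~~~~^^^^^^^^^^^^^^^^^^^^
    return _quantile_unchecked(
        a, q, axis, out, overwrite_input, method, keepdims, weights)
    return _ureduce(a,
                    func=_quantile_ureduce_func,
    ...<5 lines>...
                    overwrite_input=overwrite_input,
                    method=method)
    r = func(a, **kwargs)
    result = _quantile(arr,
                       quantiles=q,
    ...<2 lines>...
                       out=out,
                       weights=wgt)
    slices_having_nans = np.isnan(arr[-1, ...])
                                  ~~~^^^^^^^^^
IndexError: index -1 is out of bounds for axis 0 with size 0
```

View pics/wrist17.png

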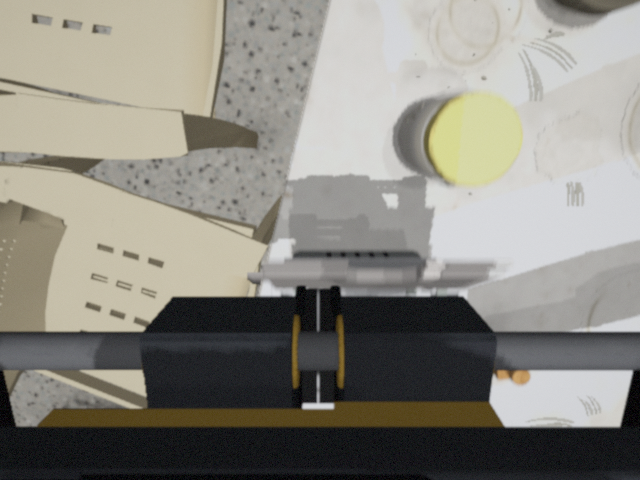

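play_rows(
  plan=[
    [[0,0,-2.8,0,0,0],[0,0,-2.8,0,0,0],[3,0,-2.8,0,0,0],[6,0,-2.8,0,0,0],[9.3,0,-2.8,0,0,0]],
  ],
)

```text
time_s: 18.58
tcp_pos: [0.5081, 0.0884, 0.1722]
ee_rot: [[0.001, -0.967, -0.253], [0.001, -0.253, 0.967], [-1.0, -0.001, 0.0]]
wrist_force: [0.2, 0.2, 0.6]
gripper_width: 0.003
```

Run:
```python
from h import *
c,im,d,s=shot("side",18)
print(s["time_s"],mix(s["tcp_pos"]),s["wrist_force"])
cv2.imwrite("pics/sidez18.png",cv2.resize(im[180:390,150:370],None,fx=3.4,fy=2.8,interpolation=cv2.INTER_CUBIC)[:600])
```

```text
18.575 [  41.4 -152.   172.2] [0.19712649 0.18277755 0.64751638]
```

View pics/sidez18.png

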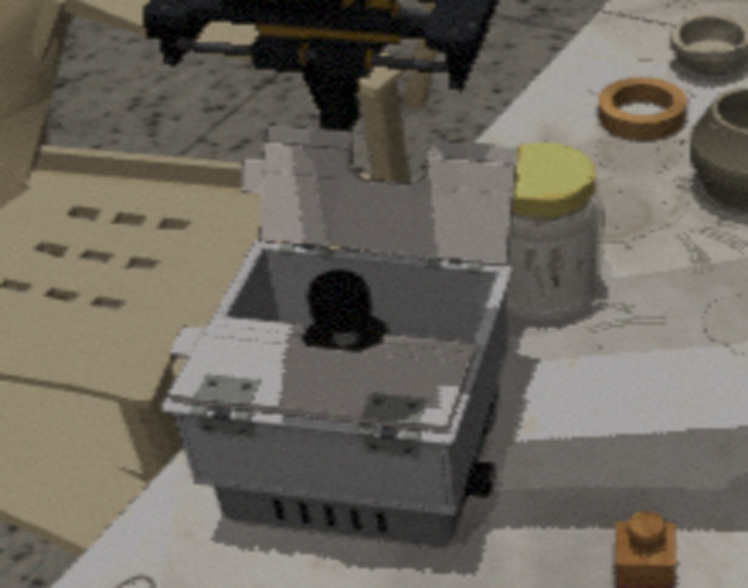

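play_rows(
  plan=[
    [[0,0,2,0,0,0],[0,0,4,0,0,0],[0,0,6,0,0,0],[0,0,8.2,0,0,0],[0,0,8.2,0,0,0]],
  ],
)

```text
time_s: 19.25
tcp_pos: [0.4872, 0.1684, 0.1735]
ee_rot: [[0.001, -0.967, -0.255], [0.0, -0.255, 0.967], [-1.0, -0.001, 0.0]]
wrist_force: [-0.4, -1.1, -0.3]
gripper_width: 0.006
```

Run:
```python
from h import *
c,im,d,s=shot("side",19)
print(s["time_s"],mix(s["tcp_pos"]),s["wrist_force"])
cv2.imwrite("pics/sidez19.png",cv2.resize(im[180:390,150:370],None,fx=3.4,fy=2.8,interpolation=cv2.INTER_CUBIC)[:600])
```

```text
19.25 [ 41.6 -69.4 173.5] [-0.35668654 -1.1067519  -0.34852783]
```

View pics/sidez19.png

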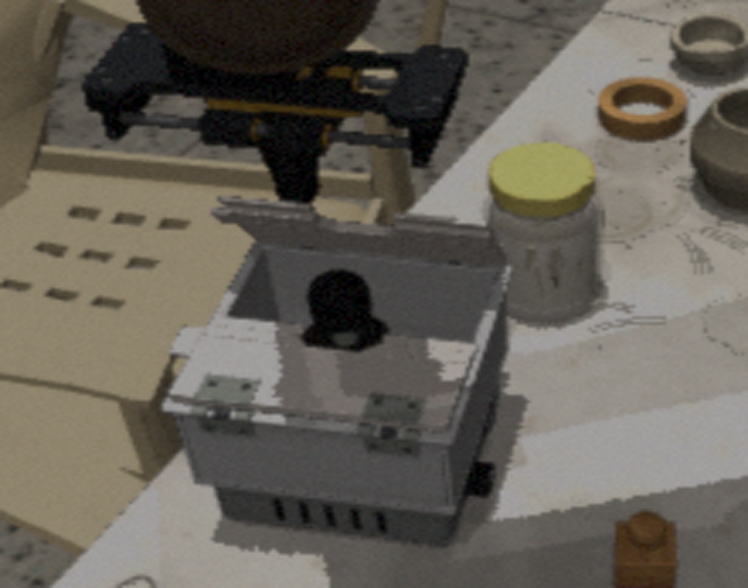

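play_rows(
  plan=[
    [[0.4,0,1,0,0,0],[0.9,0,2,0,0,0],[1.7,0,3,0,0,0],[2.5,0,3.8,0,0,0],[3.4,0,4.5,0,0,0]],
  ],
)

```text
time_s: 19.92
tcp_pos: [0.4758, 0.2108, 0.1382]
ee_rot: [[-0.0, -0.968, -0.253], [-0.0, -0.253, 0.968], [-1.0, 0.0, -0.0]]
wrist_force: [0.9, -0.2, 0.7]
gripper_width: 0.008
```

play_rows(
  plan=[
    [[0.3,0,0,0,0,0],[0.6,0,0,0,0,0],[0.9,0,0,0,0,0],[0.9,0,0,0,0,0]],
  ],
)

```text
time_s: 20.42
tcp_pos: [0.476, 0.21, 0.1298]
ee_rot: [[-0.0, -0.968, -0.252], [-0.0, -0.252, 0.968], [-1.0, 0.0, -0.0]]
wrist_force: [0.5, 0.7, 0.1]
gripper_width: 0.006
```

Run:
```python
from h import *
c,im,d,s=shot("side",20)
print(s["time_s"],mix(s["tcp_pos"]),s["wrist_force"])
cv2.imwrite("pics/sidez20.png",cv2.resize(im[180:390,150:370],None,fx=3.4,fy=2.8,interpolation=cv2.INTER_CUBIC)[:600])
```

```text
20.425 [ 41.3 -26.3 129.8] [0.50152055 0.72417359 0.1356277 ]
```

View pics/sidez20.png

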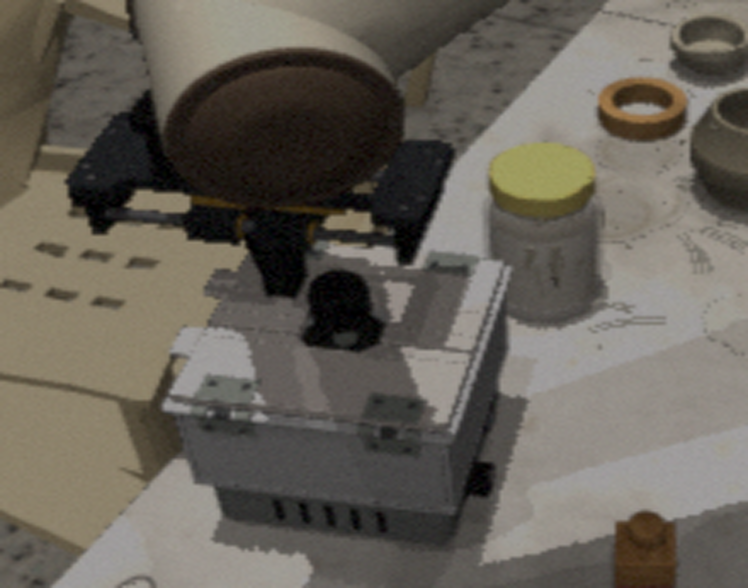

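Nearly shut; press until the force rises.

play_rows(
  plan=[
    [[0.2,0,0,0,0,0],[0.4,0,0,0,0,0],[0.5,0,0,0,0,0],[0.5,0,0,0,0,0]],
  ],
)

```text
time_s: 20.98
tcp_pos: [0.4765, 0.2102, 0.1285]
ee_rot: [[0.002, -0.967, -0.254], [0.0, -0.254, 0.967], [-1.0, -0.002, -0.001]]
wrist_force: [-7.3, -0.8, 16.9]
gripper_width: 0.003
```

play_rows(
  plan=[
    [[-4,0,0,0,0,0],[-10,0,0,0,0,0],[-16,2,3,0,0,0],[-21,4,9,0,0,0],[-24,4,12,0,0,0]],
  ],
)

```text
time_s: 21.6
tcp_pos: [0.4071, 0.3136, 0.3638]
ee_rot: [[0.001, -0.968, -0.252], [0.001, -0.252, 0.968], [-1.0, -0.001, 0.001]]
wrist_force: [1.9, 0.7, -0.3]
gripper_width: 0.007
```

play_rows(
  plan=[
    [[0,0,0,0,0,0],[0,0,0,0,0,0]],
  ],
)

```text
time_s: 21.85
tcp_pos: [0.4077, 0.313, 0.361]
ee_rot: [[-0.001, -0.968, -0.253], [-0.001, -0.253, 0.968], [-1.0, 0.002, -0.001]]
wrist_force: [-0.1, -0.6, -0.2]
gripper_width: 0.004
```

```bash
python3 lf.py 21
python3 - <<'E'
from h import *
import pickle
c,im,d,s=pickle.load(open("pics/wrist21.pkl","rb"));P=cloud(c,d)
M=np.stack([(P[...,:2]-MC)@EX,(P[...,:2]-MC)@EY,P[...,2]],-1)*1000
for sg in (1,-1):
    w=(d>0)&(abs(M[...,0])<70)&(abs(M[...,0])>26)&(sg*M[...,1]>14)&(sg*M[...,1]<58)&(abs(M[...,2]-150)<20)
    q=M[w];print(sg,w.sum(),np.polyfit(75-sg*q[:,1],q[:,2],1).round(4))
w=(d>0)&(np.hypot(M[...,0],M[...,1])<20)&(M[...,2]>185);q=M[w];print("knob",((np.percentile(q,2,axis=0)+np.percentile(q,98,axis=0))/2).round(1),np.median(q[:,2]))
shot("top",21)
E
```

```text
21.85 [  1.6  90.7 361. ] -165.3528859357483 [-0.06684275 -0.59353658 -0.19304058]
1 (1, 11) -1 576 [148.8 149.8 150.9]
1 (1, 11) 1 577 [148.6 149.8 150.8]
1 (14, 22) -1 434 [148.7 149.8 151. ]
1 (14, 22) 1 431 [148.7 149.8 150.7]
1 (25, 40) -1 807 [148.7 149.8 150.8]
1 (25, 40) 1 760 [148.7 149.8 150.8]
1 (40, 60) -1 1025 [148.7 149.9 151.1]
1 (40, 60) 1 1026 [148.8 149.9 151.1]
1 (60, 72) -1 584 [149.2 150.6 151.8]
1 (60, 72) 1 605 [149.2 150.5 151.7]
-1 (1, 11) -1 579 [148.7 149.8 150.8]
-1 (1, 11) 1 583 [148.9 149.9 150.9]
-1 (14, 22) -1 462 [148.8 149.9 150.7]
-1 (14, 22) 1 487 [148.8 149.8 150.8]
-1 (25, 40) -1 895 [148.9 149.9 150.8]
-1 (25, 40) 1 908 [148.8 149.8 150.9]
-1 (40, 60) -1 1261 [148.9 150.  151.3]
-1 (40, 60) 1 1252 [148.8 150.  151.2]
-1 (60, 72) -1 789 [149.3 150.6 152. ]
-1 (60, 72) 1 789 [149.5 150.7 152. ]
knob [[-12.4 -12.6 187.2]
 [ 12.8  12.2 191.4]]
1 4629 [-5.500000e-03  1.500342e+02]
-1 5395 [-8.100000e-03  1.502031e+02]
knob [  0.6   1.4 188.6] 189.47459263251199
```

View pics/wrist21.png

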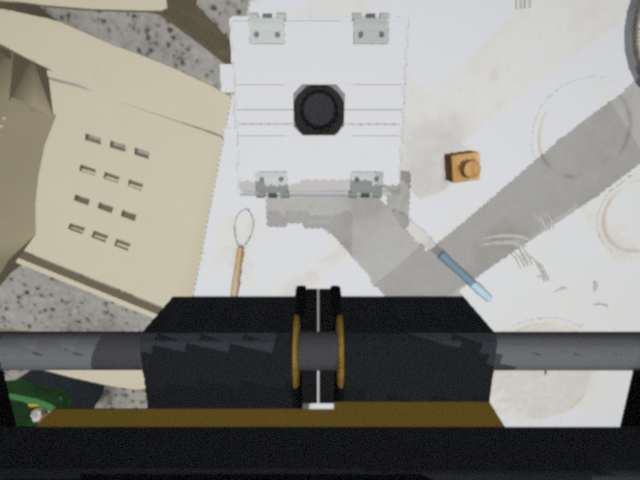

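Both leaves are flat within 0.01 rad, and the knob top is at 189 mm, which is home. The robot is clear of everything, so I'm handing in.

Run:
```python
from station import r
print(r.finish_job())
```

```text
the job is handed in; nothing more can be done
None
```

The mixer is ready to run: the agitator is home in the drive socket and both lid leaves are shut. I handed the job in at about 22 s with the arm clear; no verdict was reported.

**What I did**
- I lifted the agitator off its ring by the knob and turned it so its keys lined up with the slots, measured at 36.3°. It went straight in with no searching turn and stopped hard (16 N) at the home height.
- I shut the rebated leaf first, then the flanged leaf. I pressed each down until it stopped, at 13 N and 17 N.

**Last checks (wrist camera)**
- **Agitator:** the knob top is at 189 mm, which matches fully home. It is within about 1.5 mm of the measured socket axis.
- **Leaves:** both lie flat within 0.01 rad, with their tops at about 150 mm against the nominal 149 mm.
- **Jar and pots:** I never touched them. In the last pictures that show them they look undisturbed, but I did not measure their positions again at the end.

**What disagreed**
- The top camera was about 5 mm off the wrist camera in y and 3 mm in x, so I worked from the wrist camera.
- The fingertips touched about 20 mm higher than the reported tool point. My first press left the rebated leaf about 0.2 rad open, and I pressed it again further down.

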